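Fetch the step gauge from behind the tall setting pieces

ROBOT

A 7-joint arm with a two-finger parallel gripper is mounted at the origin on the work surface. World frame = base frame: x ahead of the robot, y to its left, z up, the work surface at z = 0. Lengths are in m, angles in rad, forces in N, time in s.
With the tool pointing down it reaches from about 0.4 to 0.85 m from the base axis. Payload 10.4 kg.
Tool frame: the origin (TCP) lies at the very end of the fingers, on their centre line; the grasp point (between the pads) lies 19 mm behind it; z points along the fingers, y is the line along which they close (so a half turn about z gives the same grasp; the last joint's range is limited). The gripper opens to 87 mm and grips with 3 to 60 N. Pads are 19 mm wide; open, the fingers measure 117 mm over their backs; the gripper's body (75 mm by 190 mm) begins 51 mm behind the grasp point.
Start: joints at [1.204, 0.332, -0.065, 1.46, 0.022, 1.35, -0.088], TCP at [0.211, -0.588, 0.223] pointing down, gripper open.
Joint ranges: [-2.6, 2.6], [-0.5, 2.12], [-1.47, 1.34], [0.16, 2.42], [-1.27, 4.41], [0.06, 2.06], [-2.6, 2.6]. Speed limits (rad/s): [2.22, 2.22, 2.79, 2.79, 3.14, 3.14, 3.14].

INTERFACE

Orientations are given as a unit quaternion [x, y, z, w].
In Python, from bench import * gives the robot as it stands.
- The arm moves only by the tool step_arm, never from a script. Its arguments are lists of equal length, an entry for each row: "delta_pos": the shift along the world's x, y, z in units of 25 mm (1.0 is 25 mm), a list of three; "turn": the turn about the world's z in units of 0.12 rad (1.0 is 0.12 rad). In form: {"delta_pos": [[tx, ty, tz], ...], "turn": [turn, ...]}. A call has 1 to 12 rows; each row shifts and turns the commanded pose from where the row before left it; what a row does not reach is not made up. A row lasts 1/10 s, in which the tool goes at most 50 mm and 8.59 degrees, less where a joint would pass 70% of its speed; a pose out of reach is approached as far as the arm can. A call with a number of a shift or a turn outside -1 to 1 is refused whole. A call with a gripper value outside its range is refused whole. "grip" is the closure, from 0 (fully open) to 1 (shut), set as the call begins (left out, the last holds). The fingers move at their own pace and stop on an object; "newtons" is the grip in N (left out, the last holds). Time passes only in rows, so rows that do not move let the fingers close. It gives the time, the measured TCP pose, the force, the opening and the grip force at its end, in the units of the state.
- read_state(): the state, without advancing time (a new reading comes with each control period).
- camera(name): name is "scene" or "side" or "wrist"; returns a dict with "image" (420x560x3 uint8, red, green, blue), "z_map" (420x560 float32, m along the optical axis (not along the pixel's ray), 0 where there is no reading), "mtx" (3x3 intrinsics, pixels), "dist" ([k1, k2, p1, p2, k3] as OpenCV has them; the pictures are not rectified), "view" (4x4, takes a point from world to camera coordinates). Camera axes: x right, y up, looking along -z (the intrinsics and any distortion apply to the point x, -y, -z); pixel columns grow to the right and rows downward; lengths in m; the calibration is good to about 2 mm. A picture is of the moment at which its call begins.
- close_job(): hands the job in; it is judged then, once.
The state is a dict: "time": time; "joint_positions": joint angles; "joint_vel": joint speeds; "joint_torque": joint torques, N m; "ee_pos": TCP position; "eef_rot": TCP orientation; "ft_force": force on the tool from outside, world axes, zero at the start; "torque": the same for the moment, N m; "width": finger opening in m; "grip_force": force on a finger pad.
Only numpy, scipy, OpenCV 4.12 (cv2) and the standard library are available. Lean on these libraries where they do the work, as an engineer would, in place of code of your own. Each camera call takes 0.05 s, during which the arm holds its last target. There are 200 camera calls.

TASK

The step gauge bar lies at the back of the wooden tray, walled in by three tall pieces (steel cylinder, V-block, lens). Stand all three upright on the grey rubber mat, then lay the step gauge, teeth up, centred on and in line with the black rubber strip of the glass stage plate, and only then stand each tall piece back upright on the very mark in the tray that it came from. Never let a tall piece tip over, and leave the ring on the mat and the small scale on the stage plate where they are.

Things in the scene. Friction and masses are not known exactly. Their poses are not given: they have to be found in the camera images.
- cylinder_mid (a point): Cylindrical square: a plain bright steel cylinder standing upright, diameter 40 mm, 95 mm high, about 0.55 kg. The point is its centre, 47.5 mm above its underside; z is its axis.
- vblock_mid (a point): V-block: a dark steel square column standing on end, 40 x 40 mm, 90 mm high, about 0.6 kg, with a 90 degree V groove (28 mm wide, 14 mm deep) down its whole -x face. The point is its centre, 45 mm above its underside; z is up along it, x and y are square to its faces. It stands turned up to 0.12 rad from the tray's axes.
- lens_mid (a point): Spare objective lens: a black round stepped barrel standing upright, 100 mm high, about 0.35 kg; diameter 42 mm up to 36 mm height, tapering to 32 mm diameter from 42 mm height to the top. The point is on its axis, 50 mm above its underside; z is its axis.
- bar_mid (a point): Step gauge: an aluminium bar 130 mm long (its y), 32 mm wide (its x) and 24 mm high with seven small white ceramic teeth (18 mm wide) in a row on top, 32 mm high in all, about 0.35 kg. The point is its centre, 16 mm above its underside. At the start it lies in the tray behind the tall pieces, parallel to the tray's y to within 0.03 rad.
- dock: Fixed wooden tray, 150 (x) x 200 (y) mm, floor 6 mm thick, rim 16 mm high and 5 mm thick; origin at the centre of its underside. In its frame (mm) three round grey marks, 48 mm across, at (-26, -56), (-26, 0), (-26, 56); one tall piece stands on each (which varies), only 10 mm in front of the gauge at (20, 0). Fingers closing along its x, 55 mm or more above the floor, clear the gauge.
- mat: Fixed grey rubber mat, 150 mm (x) x 200 mm (y) x 3 mm thick: the side area for the tall pieces. Origin at the centre of its underside. A steel ring stands on its +x half.
- rest (a point): Centre of the top face of the black rubber strip on the stage plate, 30 mm above the table: the strip is 48 mm (x) x 150 mm (y), 2 mm thick. The fixed stage plate under it is an aluminium frame with glass, 150 mm (x) x 210 mm (y), 28 mm high; its centre lies 18 mm along +x from this point. z is up.
- ring_mid (a point): Bystander: steel setting ring lying flat on the mat, outer diameter 44 mm, bore 24 mm, 18 mm high, loose; 42 to 48 mm from the mat's centre along the mat's +x and up to 65 mm to either side. The point is its centre, 9 mm above the mat. Must stay where it is.
- scale_mid (a point): Bystander: small stage scale lying loose on the stage plate behind the rubber strip, a flat steel slip with a glass face, 16 mm (x) x 70 mm (y) x 7 mm high; about 68 mm along +x from the strip's centre and up to 50 mm to either side. The point is its centre. Must stay where it is.

How it is judged:
On the way, in this order (a step that is already met when the one before it is completed fails the run):
1. all three tall pieces stand upright on the mat, released (x of cylinder_mid in the frame of mat between -0.075 and 0.075 m and y of cylinder_mid in the frame of mat between -0.1 and 0.1 m and height (world z) of cylinder_mid below 0.0565 m and angle between each of cylinder_mid, vblock_mid, lens_mid's own z axis and vertical below 0.1 rad and x of vblock_mid in the frame of mat between -0.075 and 0.075 m and y of vblock_mid in the frame of mat between -0.1 and 0.1 m and height (world z) of vblock_mid below 0.054 m and x of lens_mid in the frame of mat between -0.075 and 0.075 m and y of lens_mid in the frame of mat between -0.1 and 0.1 m and height (world z) of lens_mid below 0.059 m and contact force between each of cylsquare, vblock, lens and the fingers below 0.05 N), for 0.2 s.
2. the step gauge lies on the rubber strip of the stage plate, released, while the three tall pieces stand on the mat (horizontal distance between bar_mid and rest below 0.012 m and angle between the y axis of bar_mid and the y axis of rest, either way round below 0.17 rad and z of bar_mid in the frame of rest between 0.01 and 0.022 m and angle between each of bar_mid, cylinder_mid, vblock_mid, lens_mid's own z axis and vertical below 0.1 rad and contact force between stepbar and the fingers below 0.05 N and x of cylinder_mid in the frame of mat between -0.075 and 0.075 m and y of cylinder_mid in the frame of mat between -0.1 and 0.1 m and height (world z) of cylinder_mid below 0.0565 m and x of vblock_mid in the frame of mat between -0.075 and 0.075 m and y of vblock_mid in the frame of mat between -0.1 and 0.1 m and height (world z) of vblock_mid below 0.054 m and x of lens_mid in the frame of mat between -0.075 and 0.075 m and y of lens_mid in the frame of mat between -0.1 and 0.1 m and height (world z) of lens_mid below 0.059 m), for 0.2 s.
At the end, for the whole second after the job is handed in: Step gauge teeth up on the rubber strip (centre within 12 mm, in line within 0.17 rad); each tall piece upright (0.1 rad) within 14 mm of where it started; ring and small scale within 15 mm of theirs; all released and at rest (horizontal distance between bar_mid and rest below 0.012 m and angle between the y axis of bar_mid and the y axis of rest, either way round below 0.17 rad and z of bar_mid in the frame of rest between 0.01 and 0.022 m and angle between each of bar_mid, cylinder_mid, vblock_mid, lens_mid's own z axis and vertical below 0.1 rad and distance of each of cylinder_mid, vblock_mid, lens_mid from where it was at the start of the episode below 0.014 m and linear speed of each of cylsquare, vblock, lens, stepbar below 0.02 m/s and contact force between each of cylsquare, vblock, lens, stepbar and the fingers below 0.05 N and distance of each of ring_mid, scale_mid from where it was at the start of the episode below 0.015 m); the robot touches nothing.
It fails at once if steel cylinder tipped over (angle between cylinder_mid's own z axis and vertical above 0.6 rad).
It fails at once if V-block tipped over (angle between vblock_mid's own z axis and vertical above 0.6 rad).
It fails at once if lens tipped over (angle between lens_mid's own z axis and vertical above 0.6 rad).
It fails at once if ring moved from its place (distance of ring_mid from where it was at the start of the episode above 0.03 m).
It fails at once if small scale moved from its place (distance of scale_mid from where it was at the start of the episode above 0.03 m).
It also fails if it takes over 152 s, if anything falls off the work surface, if the arm or the gripper's body presses on something with over 40 N, if the wrist force passes 120 N, or if a joint passes its speed limit or range.

## Working session

There is one attempt and no reset: what is moved stays moved. The work goes in short steps, Python scripts to look and compute and a tool call to move; the robot and the scene stay as the last step left them, time stands still between calls to the robot, and variables do not carry over. Pictures are saved under pics/ and viewed, at most 14 in all, crops included, and the job is handed in when it is done.

Besides the shell and the picture viewer there is one more tool, called as a command line: name --pt "numbers of a row" for each row, then --argument value for the rest. step_arm: Moves the arm, as the interface text tells. Shifts and turns lie within -1 to 1; 1 stands for 25 mm of shift or 0.12 rad of turn. Its arguments: {"type":"object","properties":{"delta_pos":{"type":"array"},"turn":{"type":"array"},"grip":{"type":"number"},"newtons":{"type":"number"}},"required":["delta_pos","turn"]}

```bash
mkdir -p pics; ls; cat > h.py <<'E'
from bench import *
import numpy as np, cv2
def cloud(c):
    z=c["z_map"]; h,w=z.shape
    u,v=np.meshgrid(np.arange(w),np.arange(h))
    p=cv2.undistortPoints(np.stack([u,v],-1).reshape(-1,1,2).astype(np.float64),c["mtx"],np.array(c["dist"])).reshape(h,w,2)
    P=np.stack([p[...,0]*z,-p[...,1]*z,-z,np.ones_like(z)],-1)
    W=P@np.linalg.inv(c["view"]).T
    W[z<=0]=np.nan
    return W[...,:3]
def ray(c,uv,zp):
    p=cv2.undistortPoints(np.array(uv,float).reshape(-1,1,2),c["mtx"],np.array(c["dist"])).reshape(-1,2)
    T=np.linalg.inv(c["view"]); d=np.c_[p[:,0],-p[:,1],-np.ones(len(p))]@T[:3,:3].T
    o=T[:3,3]; return o+d*((zp-o[2])/d[:,2])[:,None]
def save(c,n,s=1): cv2.imwrite("pics/"+n,cv2.resize(c["image"][...,::-1],None,fx=s,fy=s))
E
python3 - <<'E'
from h import *
a=camera("scene");b=camera("side")
np.savez("first.npz",A=cloud(a),B=cloud(b),ai=a["image"],bi=b["image"])
save(a,"s0.png");save(b,"d0.png")
for c in(a,b):print(np.linalg.inv(c["view"])[:3].round(3).tolist(), (c["z_map"]>0).mean())
s=read_state();print(s["ee_pos"],s["eef_rot"],s["width"],s["time"])
E
```

```text
pics
[[0.864, -0.409, 0.292, 0.843], [0.503, 0.683, -0.53, -0.561], [0.017, 0.605, 0.796, 0.901]] 0.995875850340136
[[-0.992, 0.069, -0.106, 0.393], [-0.126, -0.6, 0.79, 0.903], [-0.009, 0.797, 0.603, 0.742]] 0.996109693877551
[ 0.21052666 -0.58808192  0.22183638] [ 9.85261997e-01  1.71050742e-01 -1.29058377e-04 -6.52053109e-04] 0.08692693337719776 0.1
```

View pics/s0.png

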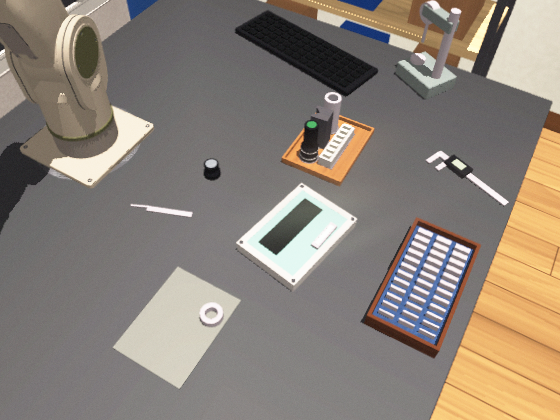

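View pics/d0.png

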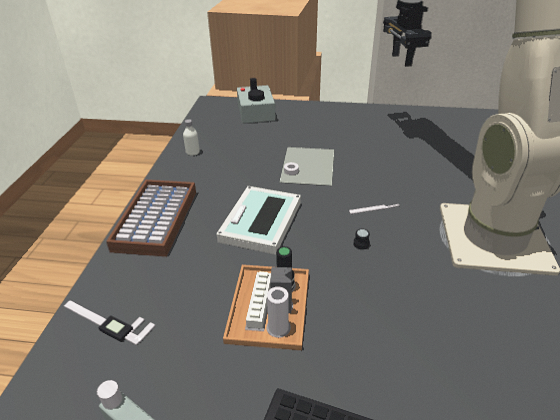

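The scene view shows the tray at about (330,147), with lens (311,140), V-block (323,125), cylinder (333,110) and gauge (337,146). The stage is at (298,233) with its strip at (290,226) and the scale at (324,236). The mat is at (180,325), with the ring at (211,314). The side view agrees.

```bash
cat > m.py <<'E'
from h import *
f=np.load("first.npz")
def rect(P,name):
    r=cv2.minAreaRect((P[:,:2]*1000).astype(np.float32)); print(name,len(P),np.round(r[0],1),np.round(r[1],1),round(r[2],1),"zmed",np.round(np.nanpercentile(P[:,2],[5,50,95])*1000,1))
def big(m):
    n,l,s,_=cv2.connectedComponentsWithStats(m.astype(np.uint8)); return l==1+np.argmax(s[1:,4])
for k,im in(("A","ai"),("B","bi")):
    W=f[k];I=f[im];hsv=cv2.cvtColor(I,cv2.COLOR_RGB2HSV).astype(int)
    x,y,z=W[...,0],W[...,1],W[...,2]
    # orange tray
    tr=big((hsv[...,0]<18)&(hsv[...,1]>120)&(z<.03)&(x>.3)&(x<.75)&(y>-.1)&(y<.5)); rect(W[tr],k+" tray")
    c=np.array(cv2.minAreaRect((W[tr][:,:2]*1000).astype(np.float32))[0])/1000
    near=(abs(x-c[0])<.12)&(abs(y-c[1])<.12)
    for lo,hi,n in((.085,.12,"talltops"),):
        m=near&(z>lo)&(z<hi); nn,l,s,_=cv2.connectedComponentsWithStats(m.astype(np.uint8))
        for i in range(1,nn):
            if s[i,4]>8: rect(W[l==i],k+" top"); print("   rgb",np.median(I[l==i],0), "pix",s[i,:4])
    m=big(near&(z>.026)&(z<.041)&(hsv[...,1]<70)&(hsv[...,2]>130)); rect(W[m],k+" bar")
    st=big((x>.3)&(x<.8)&(z>.02)&(z<.045)&(y<c[1]-.12)&(y>c[1]-.45)); rect(W[st],k+" stage")
    s2=np.array(cv2.minAreaRect((W[st][:,:2]*1000).astype(np.float32))[0])/1000
    ns=(abs(x-s2[0])<.09)&(abs(y-s2[1])<.11)
    m=big(ns&(hsv[...,2]<70)&(z>.02)); rect(W[m],k+" strip")
    m=big(ns&(z>.0325)); rect(W[m],k+" scale")
    mt=big((hsv[...,2]>110)&(x>.1)&(x<.8)&(z<.03)&(z>-.005)&(y<-.05)&(y<s2[1]-.13)&(x<s2[0]+.2)); rect(W[mt],k+" mat")
    m=big(mt&(z>.014)); rect(W[m],k+" ring")
E
python3 m.py
```

```text
A tray 1858 [511.7 278.6] [152.3 208.5] 1.3 zmed [ 3.8  7.9 17.8]
A top 731 [485.7 279.9] [ 43.2 153.2] 2.0 zmed [ 87.   97.6 107.9]
   rgb [122. 118. 118.] pix [304  92  37  46]
A bar 559 [532.2 276.4] [ 33.7 135.4] 0.4 zmed [27.6 32.3 39.8]
A stage 6349 [575.8   6.4] [214.1 152.3] 80.1 zmed [25.3 28.7 32.9]
A strip 376 [551.1 -29.9] [68.2 45.3] 81.2 zmed [27.7 30.2 32.9]
A scale 240 [629.   19.5] [72.4 16.9] 82.6 zmed [33.  35.4 37.7]
A mat 56404 [ 437.9 -349. ] [450.7 675.7] 90.0 zmed [-2.1  0.8  4.4]
A ring 322 [ 528.  -234.4] [43.2 41.6] 28.7 zmed [15.6 21.1 24. ]
B tray 2580 [511.8 278.5] [149.8 201.8] 1.3 zmed [ 5.2  8.2 18.5]
B top 247 [486.5 223.4] [32.1 32. ] 47.2 zmed [ 87.2 105.1 108.1]
   rgb [41. 40. 43.] pix [276 247  16  19]
B top 763 [485.1 304.2] [40.1 99. ] 2.6 zmed [ 87.3  96.8 103.6]
   rgb [118. 116. 117.] pix [267 268  25  42]
B bar 726 [531.9 277.8] [ 32.6 128.5] 0.4 zmed [29.  32.9 40. ]
B stage 3296 [575.4   6.7] [216.6 152.1] 79.8 zmed [25.2 28.6 32.5]
B strip 677 [556.9   9.9] [153.4  49.4] 79.4 zmed [28.  30.3 32.5]
B scale 126 [628.1  21. ] [74.  17.5] 83.1 zmed [33.2 35.1 37.9]
B mat 1802 [ 479.5 -283.8] [150.9 218.2] 0.5 zmed [ 0.5  3.3 16.2]
B ring 101 [ 524.1 -232.7] [42.4 43.2] 23.9 zmed [15.3 19.9 23.1]
```

step_arm --pt "0.8 1 0.5" --pt "0.8 1 0.5" --pt "0.8 1 0.5" --pt "0.8 1 0.5" --pt "0.8 1 0.5" --pt "0.8 1 0.5" --pt "0.8 1 0.5" --pt "0.8 1 0.5" --pt "0.8 1 0.5" --pt "0.8 1 0.5" --pt "0 0 0" --pt "0 0 0" --turn '[1, 1, 1, 1, 1, 1, 1, 1, 1, 1, 0.4, 0]' --grip 0 --newtons 25

```text
time: 1.3
ee_pos: [0.4112, -0.3378, 0.3476]
eef_rot: [0.699, 0.715, -0.0, 0.0]
ft_force: [-0.5, -0.6, -0.3]
width: 0.0872
grip_force: 0.0
```

```bash
python3 - <<'E'
from h import *
c=camera("wrist");save(c,"w0.png");W=cloud(c);np.savez("w0.npz",W=W,I=c["image"])
print(np.linalg.inv(c["view"])[:3].round(3).tolist())
s=read_state();print(s["ee_pos"],s["eef_rot"],s["joint_positions"],s["time"])
E
```

```text
[[1.0, -0.024, -0.007, 0.409], [0.025, 0.967, 0.252, -0.271], [0.001, -0.252, 0.968, 0.51]]
[ 0.41043068 -0.33857593  0.34718943] [ 7.00120600e-01  7.14024546e-01 -1.37013202e-04 -2.72857206e-04] [ 0.95500796  0.11251173 -0.38572901  1.47445664  0.04241302  1.56342607
  0.59081068] 1.35
```

View pics/w0.png

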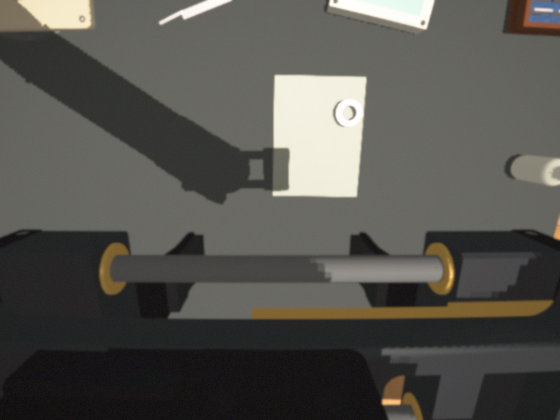

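The wrist view shows the whole mat, with corners about (275,75), (366,77), (357,196) and (274,195), and the ring at (349,112). I'll measure both.

```bash
python3 - <<'E'
from h import *
from m import rect,big
f=np.load("w0.npz");W=f["W"];I=f["I"];x,y,z=W[...,0],W[...,1],W[...,2]
m=big((I.min(2)>130)&(z<.03)&(np.arange(420)[:,None]<215)&(x>.38)&(x<.58)&(y>-.42)&(y<-.15));rect(W[m],"mat")
print(cv2.boxPoints(cv2.minAreaRect((W[m][:,:2]*1000).astype(np.float32))).round())
r=big(m&(z>.013));rect(W[r],"ring")
E
```

```text
A tray 1858 [511.7 278.6] [152.3 208.5] 1.3 zmed [ 3.8  7.9 17.8]
A top 731 [485.7 279.9] [ 43.2 153.2] 2.0 zmed [ 87.   97.6 107.9]
   rgb [122. 118. 118.] pix [304  92  37  46]
A bar 559 [532.2 276.4] [ 33.7 135.4] 0.4 zmed [27.6 32.3 39.8]
A stage 6349 [575.8   6.4] [214.1 152.3] 80.1 zmed [25.3 28.7 32.9]
A strip 376 [551.1 -29.9] [68.2 45.3] 81.2 zmed [27.7 30.2 32.9]
A scale 240 [629.   19.5] [72.4 16.9] 82.6 zmed [33.  35.4 37.7]
A mat 56404 [ 437.9 -349. ] [450.7 675.7] 90.0 zmed [-2.1  0.8  4.4]
A ring 322 [ 528.  -234.4] [43.2 41.6] 28.7 zmed [15.6 21.1 24. ]
B tray 2580 [511.8 278.5] [149.8 201.8] 1.3 zmed [ 5.2  8.2 18.5]
B top 247 [486.5 223.4] [32.1 32. ] 47.2 zmed [ 87.2 105.1 108.1]
   rgb [41. 40. 43.] pix [276 247  16  19]
B top 763 [485.1 304.2] [40.1 99. ] 2.6 zmed [ 87.3  96.8 103.6]
   rgb [118. 116. 117.] pix [267 268  25  42]
B bar 726 [531.9 277.8] [ 32.6 128.5] 0.4 zmed [29.  32.9 40. ]
B stage 3296 [575.4   6.7] [216.6 152.1] 79.8 zmed [25.2 28.6 32.5]
B strip 677 [556.9   9.9] [153.4  49.4] 79.4 zmed [28.  30.3 32.5]
B scale 126 [628.1  21. ] [74.  17.5] 83.1 zmed [33.2 35.1 37.9]
B mat 1802 [ 479.5 -283.8] [150.9 218.2] 0.5 zmed [ 0.5  3.3 16.2]
B ring 101 [ 524.1 -232.7] [42.4 43.2] 23.9 zmed [15.3 19.9 23.1]
mat 10205 [ 479.3 -280.6] [153.7 204.9] 0.5 zmed [1.3 3.2 5.7]
[[ 402. -179.]
 [ 403. -384.]
 [ 557. -382.]
 [ 555. -177.]]
ring 439 [ 524.4 -237.4] [40.5 43.5] 0.9 zmed [18.1 20.7 22.3]
```

step_arm --pt "0.2 1 0" --pt "0.2 1 0" --pt "0.2 1 0" --pt "0.2 1 0" --pt "0.2 1 0" --pt "0.2 1 0" --pt "0.2 1 0" --pt "0.2 1 0" --pt "0.2 1 0" --pt "0.2 1 0" --pt "0.2 1 0" --pt "0.2 1 0" --turn '[0, 0, 0, 0, 0, 0, 0, 0, 0, 0, 0, 0]'

```text
time: 2.55
ee_pos: [0.4705, -0.0386, 0.3471]
eef_rot: [0.701, 0.713, -0.0, -0.0]
ft_force: [0.2, -0.1, 0.5]
width: 0.0869
grip_force: 0.0
```

step_arm --pt "0 1 0" --pt "0 1 0" --pt "0 1 0" --pt "0 1 0" --pt "0 1 0" --pt "0 1 0" --pt "0 1 0" --pt "0 1 0" --pt "0 1 0" --pt "0 0 0" --pt "0 0 0" --turn '[0, 0, 0, 0, 0, 0, 0, 0, 0, 0, 0]'

```text
time: 3.65
ee_pos: [0.4708, 0.1858, 0.347]
eef_rot: [0.7, 0.714, -0.0, -0.0]
ft_force: [0.6, 0.3, -0.7]
width: 0.087
grip_force: 0.0
```

```bash
python3 - <<'E'
from h import *
c=camera("wrist");save(c,"w1.png");W=cloud(c);np.savez("w1.npz",W=W,I=c["image"])
s=read_state();print(s["ee_pos"],s["eef_rot"],s["joint_positions"],s["time"])
E
```

```text
[0.47101717 0.18517757 0.34711623] [ 7.00562505e-01  7.13590903e-01 -4.42933502e-04 -5.96189369e-05] [ 0.39582588  0.10392332 -0.91919893  1.5146806   0.08270256  1.56465248
 -0.50291996] 3.7
```

View pics/w1.png

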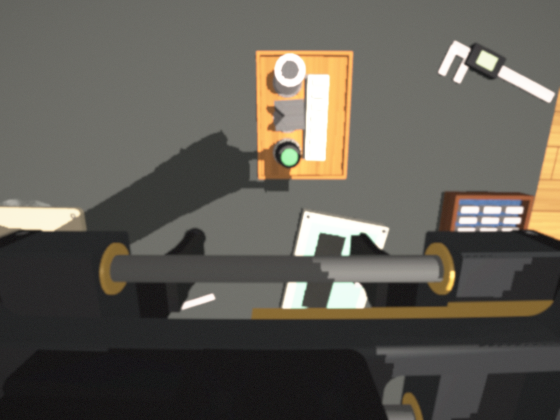

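The wrist view over the tray shows the cylinder top at (290,70), V-block (290,115, groove to the left, -x), lens (289,155) and gauge (317,118). I'll measure each top.

```bash
sed -i 's/^for k,im in.*/for k,im in():/' m.py; python3 - <<'E'
from h import *
from m import rect,big
f=np.load("w1.npz");W=f["W"];I=f["I"];x,y,z=W[...,0],W[...,1],W[...,2]
for n,lo,hi,y0,y1 in(("lens",.1,.112,.18,.25),("V",.09,.1,.25,.308),("cyl",.095,.108,.3,.38)):
    m=(x>.45)&(x<.52)&(y>y0)&(y<y1)&(z>lo)&(z<hi); rect(W[m],n); print(np.mean(W[m],0)*1000)
m=(x>.5)&(x<.56)&(y>.2)&(y<.36)&(z>.03)&(z<.045);rect(W[m],"bar")
m=(x>.42)&(x<.62)&(y>.15)&(y<.42)&(z>.013)&(z<.02)&(I[...,0]>I[...,2]*1.5);rect(W[m],"rim")
E
```

```text
lens 425 [486.7 218.9] [30.2 30.1] 1.7 zmed [105.  106.5 108.1]
[486.62384887 219.16974944 106.52274831]
V 801 [485.7 275.3] [39.6 40.5] 5.2 zmed [94.6 96.  97.4]
[487.71018317 275.76037664  95.99830185]
cyl 778 [484.3 331.3] [38.1 38.8] 1.2 zmed [ 99.5 101.  102.7]
[484.31116989 331.19373846 101.01732491]
bar 1162 [524.4 273.3] [ 46.5 129.5] 0.5 zmed [30.1 31.8 39.2]
rim 1430 [511.6 276. ] [150.8 199.8] 1.3 zmed [14.3 16.  17.5]
```

step_arm --pt "0.62 0.72 0" --pt "0 0.72 -1" --pt "0 0 -1" --pt "0 0 -1" --pt "0 0 -1" --pt "0 0 -1" --pt "0 0 -1" --pt "0 0 -1" --pt "0 0 -1" --pt "0 0 -1" --pt "0 0 -1" --pt "0 0 -0.8" --turn '[0, 0, 0, 0, 0, 0, 0, 0, 0, 0, 0, 0]'

```text
time: 4.9
ee_pos: [0.4864, 0.2202, 0.0759]
eef_rot: [0.701, 0.713, -0.001, 0.0]
ft_force: [0.7, -0.9, 0.1]
width: 0.0872
grip_force: 0.0
```

step_arm --pt "0 0 -0.4" --pt "0 0 0" --pt "0 0 0" --turn '[0, 0, 0]'

```text
time: 5.2
ee_pos: [0.4868, 0.2222, 0.0683]
eef_rot: [0.7, 0.714, 0.0, 0.0]
ft_force: [-0.1, -1.1, 0.6]
width: 0.0867
grip_force: 0.0
```

```bash
python3 - <<'E'
from h import *
a=camera("scene")["image"][70:190,260:400,::-1];b=camera("side")["image"][220:360,210:350,::-1]
cv2.imwrite("pics/c0.png",np.hstack([cv2.resize(a,(400,400)),cv2.resize(b,(400,400))]))
print(read_state()["ee_pos"])
E
```

```text
[0.4869638  0.22260682 0.06868197]
```

View pics/c0.png

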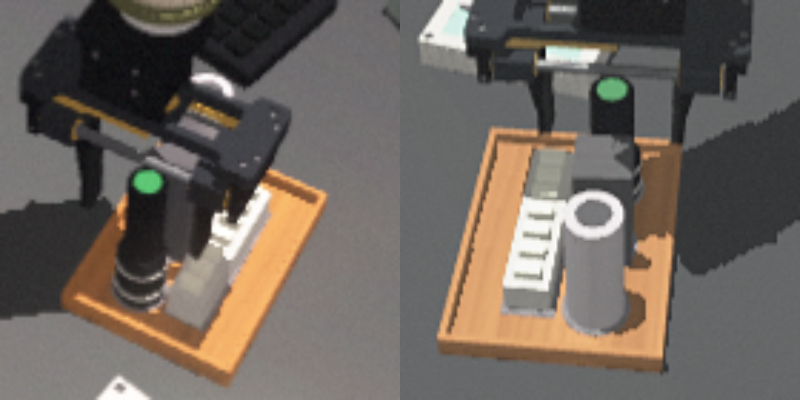

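step_arm --pt "0 0 0" --pt "0 0 0" --pt "0 0 0" --pt "0 0 0" --pt "0 0 0" --pt "0 0 0" --pt "0 0 0.4" --pt "0 0 0.6" --pt "0 0 1" --pt "0 0 1" --pt "0 0 1" --pt "0 0 0.8" --turn '[0, 0, 0, 0, 0, 0, 0, 0, 0, 0, 0, 0]' --grip 1 --newtons 25

```text
time: 6.5
ee_pos: [0.4861, 0.2229, 0.1899]
eef_rot: [0.699, 0.715, 0.001, 0.0]
ft_force: [0.5, -0.8, -3.8]
width: 0.0306
grip_force: 25.0
```

step_arm --pt "0 -0.3 0" --pt "0 -0.6 0" --pt "-0.2 -1 0" --pt "-0.2 -1 0" --pt "-0.2 -1 0" --pt "-0.2 -1 0" --pt "-0.2 -1 0" --pt "-0.2 -1 0" --pt "-0.2 -1 0" --pt "-0.2 -1 0" --pt "0 -1 0" --pt "0 -1 0" --turn '[0, 0, 0, 0, 0, 0, 0, 0, 0, 0, 0, 0]'

```text
time: 7.7
ee_pos: [0.4451, -0.0515, 0.1868]
eef_rot: [0.7, 0.714, -0.0, -0.0]
ft_force: [0.4, -0.3, -4.8]
width: 0.0306
grip_force: 25.0
```

step_arm --pt "0 -1 0" --pt "0 -1 0" --pt "0 -1 0" --pt "0 -1 0" --pt "0 -1 0" --pt "0 -1 0" --pt "0 -1 0" --pt "0 -1 0" --pt "0 -0.7 0" --pt "0 -0.4 0" --pt "0 -0.2 0" --pt "0 0 0" --turn '[0, 0, 0, 0, 0, 0, 0, 0, 0, 0, 0, 0]'

```text
time: 8.9
ee_pos: [0.4461, -0.2822, 0.1874]
eef_rot: [0.7, 0.715, 0.0, -0.0]
ft_force: [-0.8, 0.5, -4.7]
width: 0.0307
grip_force: 25.0
```

step_arm --pt "0 0 -1" --pt "0 0 -1" --pt "0 0 -1" --pt "0 0 -1" --pt "0 0 -0.4" --pt "0 0 -0.2" --pt "0 0 -0.1" --pt "0 0 0" --pt "0 0 0" --turn '[0, 0, 0, 0, 0, 0, 0, 0, 0]'

```text
time: 9.8
ee_pos: [0.4487, -0.2833, 0.0744]
eef_rot: [0.699, 0.715, -0.0, 0.003]
ft_force: [-7.5, 1.7, 29.5]
width: 0.0307
grip_force: 25.0
```

Contact came 9 mm early, so I'll look before releasing.

```bash
python3 - <<'E'
from h import *
A=camera("scene");B=camera("side");a=A["image"][230:400,100:270,::-1];b=B["image"][90:230,240:380,::-1]
cv2.imwrite("pics/c1.png",np.hstack([cv2.resize(a,(400,400)),cv2.resize(b,(400,400))]))
print(read_state()["ee_pos"])
E
```

```text
[ 0.44872597 -0.28320763  0.07440465]
```

View pics/c1.png

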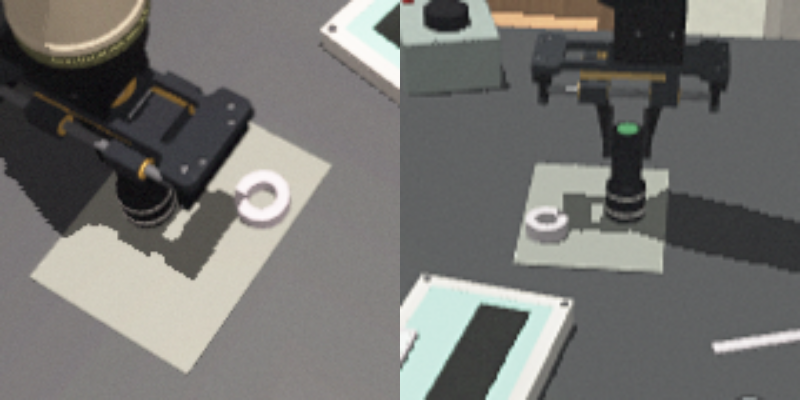

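```bash
cat > lens.py <<'E'
from h import *
for n in("scene","side"):
    c=camera(n);W=cloud(c);I=c["image"].astype(int);x,y,z=W[...,0],W[...,1],W[...,2]
    reg=(x>.39)&(x<.51)&(y>-.35)&(y<-.22)&(I.max(2)<110)
    g=(abs(x-.446)<.04)&(abs(y+.283)<.04)&(I[...,1]>I[...,0]+40)&(I[...,1]>I[...,2]+30)
    print(n,"green",g.sum(),W[g].mean(0)*1000 if g.any() else 0)
    for lo,hi in((.006,.016),(.016,.026),(.026,.036),(.045,.055),(.055,.065),(.065,.075)):
        m=reg&(z>lo)&(z<hi)
        if m.sum()>5:
            q=W[m]*1000;print(lo,m.sum(),"x",np.percentile(q[:,0],[3,97]).round(1),"y",np.percentile(q[:,1],[3,97]).round(1))
print(read_state()["ft_force"],read_state()["torque"])
E
python3 lens.py
```

```text
scene green 0 0
0.006 145 x [408.5 506.9] y [-312.7 -247.2]
0.016 65 x [444.8 470.8] y [-300.8 -269. ]
0.026 54 x [446.8 470.7] y [-301.  -274.2]
0.045 48 x [442.4 466.3] y [-296.6 -276.8]
0.055 34 x [445.3 463.6] y [-296.4 -285.3]
0.065 25 x [443.1 462. ] y [-296.2 -288.7]
side green 25 [ 448.48811062 -283.98281992  103.93992824]
0.006 56 x [404.4 504.2] y [-303.6 -228.8]
0.016 41 x [428.1 466.1] y [-276.9 -256.9]
0.026 38 x [428.2 466.4] y [-277.1 -258.3]
0.045 29 x [432.2 461. ] y [-286.3 -262.5]
0.055 35 x [432.2 461.5] y [-277.1 -262. ]
0.065 36 x [432.2 461.7] y [-277.  -263.4]
[-7.26670132  1.07111482 29.48273966] [0.13325484 1.65594203 0.04271207]
```

The lens stands upright on the mat: top at z=104, axis vertical. It had only slid about 9 mm in the pads, so I'll use a firmer grip from here on. First I relieve the push, then release.

step_arm --pt "-0.1 0 0.15" --pt "0 0 0" --turn '[0, 0]'

```text
time: 10.2
ee_pos: [0.4441, -0.2816, 0.0746]
eef_rot: [0.699, 0.715, 0.0, 0.0]
ft_force: [-1.2, 1.6, 10.4]
width: 0.0304
grip_force: 25.0
```

step_arm --pt "0 0 0" --pt "0 0 0" --pt "0 0 0" --pt "0 0 0" --pt "0 0 0" --pt "0 0 0.5" --pt "0 0 1" --pt "0 0 1" --pt "0 0 1" --pt "0 0 1" --pt "0 0 1" --pt "0 0 1" --turn '[0, 0, 0, 0, 0, 0, 0, 0, 0, 0, 0, 0]' --grip 0

```text
time: 11.4
ee_pos: [0.4437, -0.2823, 0.2385]
eef_rot: [0.7, 0.715, 0.0, 0.0]
ft_force: [1.1, 0.4, -0.5]
width: 0.0871
grip_force: 0.0
```

```bash
python3 lens.py | grep green; python3 -c "
from bench import *
print(read_state()['ee_pos'])"
```

```text
scene green 121 [ 444.42800852 -278.55383991  104.37423449]
side green 23 [ 442.73078699 -280.74971036  104.02086867]
[ 0.44522625 -0.28299775  0.24073448]
```

step_arm --pt "0 0.6 0" --pt "0 1 0" --pt "0.2 1 0" --pt "0.2 1 0" --pt "0.2 1 0" --pt "0.2 1 0" --pt "0.2 1 0" --pt "0.2 1 0" --pt "0.2 1 0" --pt "0.2 1 0" --pt "0 1 0" --pt "0 1 0" --turn '[0, 0, 0, 0, 0, 0, 0, 0, 0, 0, 0, 0]'

```text
time: 12.7
ee_pos: [0.4825, 0.0097, 0.2354]
eef_rot: [0.699, 0.715, -0.001, -0.001]
ft_force: [0.1, -0.3, -0.1]
width: 0.0872
grip_force: 0.0
```

step_arm --pt "0 1 0" --pt "0 1 0" --pt "0 1 0" --pt "0 1 0" --pt "0 1 0" --pt "0 1 0" --pt "0 1 0" --pt "0 1 0" --pt "0 1 0" --pt "0 1 0" --pt "0 1 0" --pt "0 1 0" --turn '[0, 0, 0, 0, 0, 0, 0, 0, 0, 0, 0, 0]'

```text
time: 13.9
ee_pos: [0.482, 0.309, 0.2355]
eef_rot: [0.699, 0.715, -0.001, -0.0]
ft_force: [-0.0, 0.3, 1.0]
width: 0.0873
grip_force: 0.0
```

step_arm --pt "0 0.6 0" --pt "0 0.2 0" --pt "0 0 0" --pt "0 0 0" --turn '[0, 0, 0, 0]'

```text
time: 14.3
ee_pos: [0.4835, 0.3268, 0.236]
eef_rot: [0.7, 0.714, -0.0, 0.0]
ft_force: [0.3, -0.4, -0.3]
width: 0.0874
grip_force: 0.0
```

step_arm --pt "0.04 0.25 -0.7" --pt "0 0 -1" --pt "0 0 -1" --pt "0 0 -1" --pt "0 0 -1" --pt "0 0 -1" --pt "0 0 -0.6" --pt "0 0 -0.46" --pt "0 0 0" --pt "0 0 0" --turn '[0, 0, 0, 0, 0, 0, 0, 0, 0, 0]'

```text
time: 15.3
ee_pos: [0.485, 0.3341, 0.0679]
eef_rot: [0.7, 0.714, 0.0, 0.0]
ft_force: [0.5, 0.4, 0.0]
width: 0.0871
grip_force: 0.0
```

step_arm --pt "0 0 0" --pt "0 0 0" --pt "0 0 0" --pt "0 0 0" --pt "0 0 0" --pt "0 0 0" --pt "0 0 0.3" --pt "0 0 0.5" --pt "0 0 1" --pt "0 0 1" --pt "0 0 1" --pt "0 0 1" --turn '[0, 0, 0, 0, 0, 0, 0, 0, 0, 0, 0, 0]' --grip 1 --newtons 50

```text
time: 16.5
ee_pos: [0.4843, 0.3337, 0.1889]
eef_rot: [0.7, 0.715, -0.0, -0.0]
ft_force: [0.6, 0.3, -5.0]
width: 0.0379
grip_force: 50.0
```

```bash
cat > low.py <<'E'
import sys
from h import *
# how low does the held piece reach, seen around the tcp
s=read_state();p=np.array(s["ee_pos"]);print(p.round(4),s["width"],s["ft_force"])
for n in("scene","side"):
    W=cloud(camera(n));x,y,z=W[...,0],W[...,1],W[...,2]
    m=(np.hypot(x-p[0],y-p[1])<.03)&(z>.04)&(z<p[2]-.005)
    if m.sum()>5:
        q=W[m]*1000
        print(n,m.sum(),"zmin",np.percentile(q[:,2],1).round(1))
        zs=np.percentile(q[:,2],[0,25,75,100])
        for lo,hi in((zs[0],zs[1]),(zs[2],zs[3])):
            t=q[(q[:,2]>=lo)&(q[:,2]<=hi)];print("  z",t[:,2].mean().round(),"x",np.percentile(t[:,0],[3,97]).round(1),"y",np.percentile(t[:,1],[3,97]).round(1))
E
python3 low.py
```

```text
[0.4843 0.3337 0.1889] 0.03791513750601641 [ 0.62721649  0.2505454  -4.98044749]
scene 397 zmin 122.8
  z 130.0 x [471.6 504.2] y [314.6 337.5]
  z 176.0 x [468.1 503.7] y [314.1 335.6]
side 520 zmin 125.8
  z 134.0 x [467.2 504.7] y [340.6 356.5]
  z 177.0 x [466.1 502.9] y [334.8 356.4]
```

step_arm --pt "0 -0.3 0" --pt "0 -0.6 0" --pt "-0.2 -1 0" --pt "-0.2 -1 0" --pt "-0.2 -1 0" --pt "-0.2 -1 0" --pt "-0.2 -1 0" --pt "-0.2 -1 0" --pt "-0.2 -1 0" --pt "-0.2 -1 0" --pt "0 -1 0" --pt "0 -1 0" --turn '[0, 0, 0, 0, 0, 0, 0, 0, 0, 0, 0, 0]'

```text
time: 17.8
ee_pos: [0.4433, 0.0594, 0.1859]
eef_rot: [0.7, 0.714, -0.001, -0.001]
ft_force: [-0.5, -0.2, -4.7]
width: 0.0377
grip_force: 50.0
```

step_arm --pt "0 -1 0" --pt "0 -1 0" --pt "0 -1 0" --pt "0 -1 0" --pt "0 -1 0" --pt "0 -1 0" --pt "0 -1 0" --pt "0 -1 0" --pt "0 -1 0" --pt "0 -1 0" --pt "0 -0.7 0" --pt "0 -0.4 0" --turn '[0, 0, 0, 0, 0, 0, 0, 0, 0, 0, 0, 0]'

```text
time: 19.0
ee_pos: [0.4436, -0.2176, 0.1862]
eef_rot: [0.7, 0.714, -0.0, -0.001]
ft_force: [-0.2, 0.0, -5.3]
width: 0.0379
grip_force: 50.0
```

step_arm --pt "0 -0.15 0" --pt "0 0 -0.6" --pt "0 0 -1" --pt "0 0 -1" --pt "0 0 -1" --pt "0 0 -0.6" --pt "0 0 -0.2" --pt "0 0 0" --pt "0 0 0" --turn '[0, 0, 0, 0, 0, 0, 0, 0, 0]'

```text
time: 19.9
ee_pos: [0.4453, -0.2198, 0.0782]
eef_rot: [0.699, 0.715, 0.0, 0.001]
ft_force: [0.2, -0.2, -4.1]
width: 0.0379
grip_force: 50.0
```

```bash
sed -i 's/z>.04/z>.005/' low.py; python3 low.py
```

```text
[ 0.4453 -0.2198  0.0782] 0.03785256940232828 [ 0.22852358 -0.23982645 -4.08335723]
scene 367 zmin 5.3
  z 14.0 x [425.7 467.7] y [-245.1 -206.9]
  z 63.0 x [440.4 467.3] y [-238.9 -215.8]
side 263 zmin 5.3
  z 17.0 x [426.2 464.5] y [-224.8 -195.8]
  z 66.0 x [425.9 462. ] y [-213.9 -197.7]
```

step_arm --pt "0 0 -0.1" --pt "0 0 -0.1" --pt "0 0 0" --turn '[0, 0, 0]'

```text
time: 20.3
ee_pos: [0.4445, -0.2199, 0.072]
eef_rot: [0.7, 0.714, -0.0, -0.0]
ft_force: [0.3, -0.2, -5.2]
width: 0.0376
grip_force: 50.0
```

step_arm --pt "0 0 -0.1" --pt "0 0 0" --turn '[0, 0]'

```text
time: 20.5
ee_pos: [0.4451, -0.2201, 0.0712]
eef_rot: [0.7, 0.714, -0.0, 0.0]
ft_force: [-5.4, 1.8, 12.8]
width: 0.0385
grip_force: 50.0
```

step_arm --pt "0 0 0" --pt "0 0 0" --pt "0 0 0" --pt "0 0 0" --pt "0 0 0" --pt "0 0 0.6" --pt "0 0 1" --pt "0 0 1" --pt "0 0 1" --pt "0 0 1" --pt "0 0 1" --pt "0 0 1" --turn '[0, 0, 0, 0, 0, 0, 0, 0, 0, 0, 0, 0]' --grip 0

```text
time: 21.7
ee_pos: [0.4446, -0.2199, 0.2359]
eef_rot: [0.7, 0.715, 0.0, 0.0]
ft_force: [0.2, -0.4, 0.5]
width: 0.0867
grip_force: 0.0
```

step_arm --pt "0 0.6 0" --pt "0 1 0" --pt "0.2 1 0" --pt "0.2 1 0" --pt "0.2 1 0" --pt "0.2 1 0" --pt "0.2 1 0" --pt "0.2 1 0" --pt "0.2 1 0" --pt "0.2 1 0" --pt "0 1 0" --pt "0 1 0" --turn '[0, 0.7, 1, 1, 1, 1, 1, 1, 1, 1, 1, 1]'

```text
time: 22.9
ee_pos: [0.4842, 0.0716, 0.2342]
eef_rot: [0.13, 0.992, 0.0, -0.0]
ft_force: [0.7, -0.2, -0.9]
width: 0.087
grip_force: 0.0
```

step_arm --pt "0 1 0" --pt "0 1 0" --pt "0 1 0" --pt "0 1 0" --pt "0 1 0" --pt "0 1 0" --pt "0 1 0" --pt "0 0.8 0" --pt "0 0.3 0" --pt "0 0 0" --pt "0 0 0" --turn '[1, 1, 1, 0, 0, 0, 0, 0, 0, 0, 0]'

```text
time: 24.0
ee_pos: [0.4848, 0.2717, 0.2345]
eef_rot: [-0.047, 0.999, -0.0, -0.0]
ft_force: [0.4, -0.7, -0.1]
width: 0.0867
grip_force: 0.0
```

```bash
python3 - <<'E'
from h import *
from m import rect
s=read_state();q=s["eef_rot"];print(s["ee_pos"],"close deg",np.degrees(2*np.arctan2(q[1],q[0]))-90,s["joint_positions"])
for n in("scene","side"):
    c=camera(n);W=cloud(c);x,y,z=W[...,0],W[...,1],W[...,2]
    m=(x>.44)&(x<.53)&(y>.24)&(y<.32)&(z>.092)&(z<.1);rect(W[m],n+" V")
    m=(x>.40)&(x<.485)&(y>-.26)&(y<-.18)&(z>.094)&(z<.104);rect(W[m],n+" cyl")
    m=(x>.40)&(x<.485)&(y>-.32)&(y<-.26)&(z>.098)&(z<.11);rect(W[m],n+" lens")
    m=(x>.49)&(x<.56)&(y>-.28)&(y<-.2)&(z>.016)&(z<.026);rect(W[m],n+" ring")
E
```

```text
[0.48476498 0.27167089 0.234496  ] close deg 95.36585020683077 [ 0.2520174   0.32658133 -1.02355787  1.58909557  0.28256624  1.38616758
  0.86389464]
scene V 217 [486.2 278.3] [40.8 44.5] 3.2 zmed [93.1 96.3 99. ]
scene cyl 348 [ 447.6 -219.2] [38.1 38.6] 38.9 zmed [ 95.5  98.2 100.6]
scene lens 247 [ 444.7 -279.1] [31.3 29.9] 54.5 zmed [100.4 103.7 106.3]
scene ring 306 [ 527.6 -233.8] [42.6 41.4] 36.7 zmed [17.1 21.  23.6]
side V 312 [485.9 278.6] [39.8 42.3] 4.9 zmed [93.5 96.2 98.1]
side cyl 95 [ 448.6 -225.2] [37.9 56.8] 21.6 zmed [ 95.2  98.1 100.4]
side lens 59 [ 442.5 -276.4] [29.4 28.7] 5.9 zmed [ 98.6 103.1 105.4]
side ring 0 [0. 0.] [0. 0.] 0.0 zmed nan
  return np.nanmean(a, axis, out=out, keepdims=keepdims)
```

step_arm --pt "0.06 0.21 -0.5" --pt "0 0 -1" --pt "0 0 -1" --pt "0 0 -1" --pt "0 0 -1" --pt "0 0 -1" --pt "0 0 -1" --pt "0 0 -0.6" --pt "0 0 -0.4" --pt "0 0 0" --pt "0 0 0" --turn '[0, 0, 0, 0, 0, 0, 0, 0, 0, 0, 0]'

```text
time: 25.2
ee_pos: [0.4865, 0.2782, 0.048]
eef_rot: [-0.047, 0.999, 0.0, 0.0]
ft_force: [-0.6, 0.5, -0.0]
width: 0.0866
grip_force: 0.0
```

step_arm --pt "0 0 0" --pt "0 0 0" --pt "0 0 0" --pt "0 0 0" --pt "0 0 0" --pt "0 0 0" --pt "0 0 0.3" --pt "0 0 0.5" --pt "0 0 1" --pt "0 0 1" --pt "0 0 1" --pt "0 0 1" --turn '[0, 0, 0, 0, 0, 0, 0, 0, 0, 0, 0, 0]' --grip 1 --newtons 55

```text
time: 26.4
ee_pos: [0.4856, 0.2777, 0.1688]
eef_rot: [-0.047, 0.999, -0.0, -0.0]
ft_force: [-0.5, 0.2, -5.0]
width: 0.0398
grip_force: 55.0
```

```bash
python3 low.py
```

```text
[0.4856 0.2777 0.1688] 0.0398051460990448 [-0.51493987  0.17623554 -5.02906705]
scene 607 zmin 5.3
  z 6.0 x [460.1 505.3] y [251.5 303.8]
  z 154.0 x [469.3 507.6] y [255.7 295.2]
side 812 zmin 5.7
  z 7.0 x [459.9 512.2] y [250.8 304.5]
  z 152.0 x [467.  503.5] y [296.3 302.1]
```

step_arm --pt "0 -0.3 0" --pt "0 -0.6 0" --pt "0.1 -1 0" --pt "0.1 -1 0" --pt "0.1 -1 0" --pt "0.1 -1 0" --pt "0.1 -1 0" --pt "0.1 -1 0" --pt "0.1 -1 0" --pt "0.1 -1 0" --pt "0.1 -1 0" --pt "0.1 -1 0" --turn '[0, 0, 0, 0, 0, 0, 0, 0, 0, 0, 0, 0]'

```text
time: 27.7
ee_pos: [0.5098, 0.0034, 0.1655]
eef_rot: [-0.047, 0.999, 0.0, -0.001]
ft_force: [0.5, 0.2, -7.0]
width: 0.0398
grip_force: 55.0
```

step_arm --pt "0 -1 0" --pt "0 -1 0" --pt "0 -1 0" --pt "0 -1 0" --pt "0 -1 0" --pt "0 -1 0" --pt "0 -1 0" --pt "0 -1 0" --pt "0 -1 0" --pt "0 -1 0" --pt "0 -1 0" --pt "0 -1 0" --turn '[0, 0, 0, 0, 0, 0, 0, 0, 0, 0, 0, 0]'

```text
time: 28.9
ee_pos: [0.5095, -0.2958, 0.1651]
eef_rot: [-0.047, 0.999, 0.001, -0.001]
ft_force: [-0.1, 0.4, -6.6]
width: 0.0391
grip_force: 55.0
```

step_arm --pt "0 -1 0" --pt "0 -0.6 0" --pt "0 -0.25 0" --pt "0 0 -0.5" --pt "0 0 -1" --pt "0 0 -1" --pt "0 0 -1" --pt "0 0 -0.6" --pt "0 0 -0.3" --pt "0 0 0" --pt "0 0 0" --turn '[0, 0, 0, 0, 0, 0, 0, 0, 0, 0, 0]'

```text
time: 30.0
ee_pos: [0.5119, -0.3409, 0.0583]
eef_rot: [-0.047, 0.999, -0.0, 0.001]
ft_force: [0.4, -0.1, -5.2]
width: 0.04
grip_force: 55.0
```

step_arm --pt "0 0 -0.1" --pt "0 0 -0.1" --pt "0 0 0" --turn '[0, 0, 0]'

```text
time: 30.3
ee_pos: [0.5111, -0.341, 0.0523]
eef_rot: [-0.047, 0.999, -0.0, -0.0]
ft_force: [1.0, -0.6, -5.4]
width: 0.0398
grip_force: 55.0
```

step_arm --pt "0 0 -0.1" --pt "0 0 0" --turn '[0, 0]'

```text
time: 30.5
ee_pos: [0.5115, -0.3412, 0.0502]
eef_rot: [-0.047, 0.999, -0.0, 0.0]
ft_force: [-0.4, -0.1, -3.6]
width: 0.04
grip_force: 55.0
```

step_arm --pt "0 0 -0.08" --pt "0 0 0" --turn '[0, 0]'

```text
time: 30.7
ee_pos: [0.5117, -0.3412, 0.0501]
eef_rot: [-0.047, 0.999, -0.001, 0.0]
ft_force: [-8.3, 3.1, 17.7]
width: 0.0397
grip_force: 55.0
```

step_arm --pt "0 0 0" --pt "0 0 0" --pt "0 0 0" --pt "0 0 0" --pt "0 0 0" --pt "0 0 0.6" --pt "0 0 1" --pt "0 0 1" --pt "0 0 1" --pt "0 0 1" --pt "0 0 1" --pt "0 0 1" --turn '[0, 0, 0, 0, 0, 0, 0, 0, 0, 0, 0, 0]' --grip 0

```text
time: 31.9
ee_pos: [0.5113, -0.3407, 0.2152]
eef_rot: [-0.047, 0.999, -0.0, 0.0]
ft_force: [0.1, 0.2, -0.4]
width: 0.0872
grip_force: 0.0
```

```bash
python3 - <<'E'
from h import *
a=camera("scene");b=camera("side")
cv2.imwrite("pics/c2.png",np.hstack([cv2.resize(a["image"][230:400,100:270,::-1],(400,400)),cv2.resize(b["image"][90:230,240:380,::-1],(400,400))]))
E
```

View pics/c2.png

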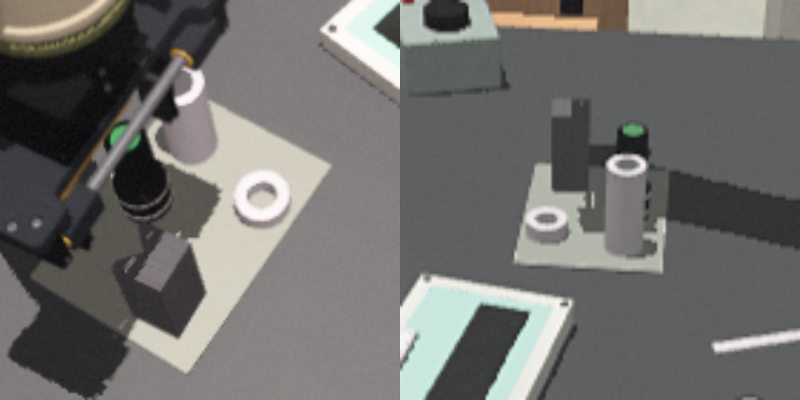

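The crops show lens, cylinder and V-block all upright on the mat, with the ring untouched. Next is the gauge.

step_arm --pt "0 0.6 0" --pt "0 1 0" --pt "0.1 1 0" --pt "0.1 1 0" --pt "0.1 1 0" --pt "0.1 1 0" --pt "0.1 1 0" --pt "0.1 1 0" --pt "0.1 1 0" --pt "0.1 1 0" --pt "0 1 0" --pt "0 1 0" --turn '[0, -0.8, -1, -1, -1, -1, -1, -1, -1, -1, -1, -1]' --grip 0.42

```text
time: 33.2
ee_pos: [0.53, -0.0487, 0.212]
eef_rot: [0.567, 0.824, -0.0, -0.001]
ft_force: [-0.2, -0.3, 0.0]
width: 0.0508
grip_force: 0.0
```

step_arm --pt "0 1 0" --pt "0 1 0" --pt "0 1 0" --pt "0 1 0" --pt "0 1 0" --pt "0 1 0" --pt "0 1 0" --pt "0 1 0" --pt "0 1 0" --pt "0 1 0" --pt "0 1 0" --pt "0 1 0" --turn '[-1, -1, -1, 0, 0, 0, 0, 0, 0, 0, 0, 0]'

```text
time: 34.4
ee_pos: [0.5295, 0.2506, 0.212]
eef_rot: [0.704, 0.711, -0.001, -0.0]
ft_force: [-0.3, 0.5, -0.3]
width: 0.0505
grip_force: 0.0
```

step_arm --pt "0 0.6 0" --pt "0 0.2 0" --pt "0 0 -1" --pt "0 0 -1" --pt "0 0 -1" --pt "0 0 0" --pt "0 0 0" --turn '[0, 0, 0, 0, 0, 0, 0]'

```text
time: 35.1
ee_pos: [0.5308, 0.2687, 0.1381]
eef_rot: [0.704, 0.71, -0.0, -0.0]
ft_force: [-0.1, -0.1, 0.8]
width: 0.0507
grip_force: 0.0
```

```bash
python3 - <<'E'
from h import *
from m import rect,big
s=read_state();q=s["eef_rot"];print(s["ee_pos"],"close deg",np.degrees(2*np.arctan2(q[1],q[0]))-90,s["width"])
V=[]
for n in("scene","side"):
    c=camera(n);W=cloud(c);I=c["image"];x,y,z=W[...,0],W[...,1],W[...,2]
    m=big((x>.48)&(x<.58)&(y>.2)&(y<.36)&(z>.0335)&(z<.042));rect(W[m],n+" teeth")
    m=big((x>.48)&(x<.58)&(y>.2)&(y<.36)&(z>.027)&(z<.042));rect(W[m],n+" bartop")
    V.append(c["image"])
cv2.imwrite("pics/c3.png",np.hstack([cv2.resize(V[0][70:190,260:400,::-1],(400,400)),cv2.resize(V[1][220:360,210:350,::-1],(400,400))]))
E
```

```text
[0.53081145 0.26871638 0.13812287] close deg 0.5076725653186429 0.0506828379470623
scene teeth 243 [531.2 277.4] [ 22.9 123.3] 1.1 zmed [34.2 37.7 41. ]
scene bartop 560 [532.4 276. ] [ 34.6 133.1] 0.5 zmed [28.  32.4 39.9]
side teeth 206 [532.3 304.7] [66.9 21.9] 89.0 zmed [34.1 38.8 41.3]
side bartop 771 [532.  277.7] [ 32.3 129.1] 0.2 zmed [29.1 32.9 40.4]
```

View pics/c3.png

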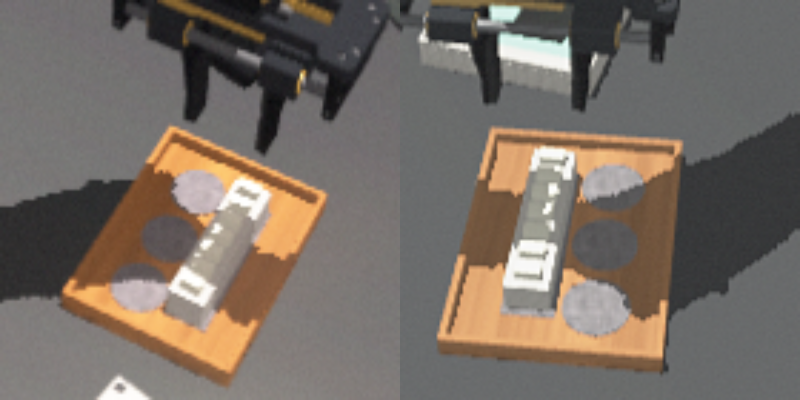

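The tray now shows the three bare marks and the gauge at (532,277), with the fingers set to straddle it.

step_arm --pt "0.05 0.31 -0.5" --pt "0 0 -1" --pt "0 0 -1" --pt "0 0 -1" --pt "0 0 -0.8" --pt "0 0 -0.5" --pt "0 0 -0.28" --pt "0 0 0" --pt "0 0 0" --turn '[0, 0, 0, 0, 0, 0, 0, 0, 0]'

```text
time: 36.1
ee_pos: [0.5329, 0.2773, 0.0117]
eef_rot: [0.704, 0.71, 0.001, 0.0]
ft_force: [-0.2, 0.3, -1.2]
width: 0.0504
grip_force: 0.0
```

step_arm --pt "0 0 0" --pt "0 0 0" --pt "0 0 0" --pt "0 0 0" --pt "0 0 0" --pt "0 0 0.3" --pt "0 0 0.5" --pt "0 0 1" --pt "0 0 1" --pt "0 0 1" --pt "0 0 0.7" --pt "0 0 0" --turn '[0, 0, 0, 0, 0, 0, 0, 0, 0, 0, 0, 0]' --grip 1 --newtons 45

```text
time: 37.3
ee_pos: [0.5336, 0.2777, 0.1262]
eef_rot: [0.704, 0.71, 0.002, 0.001]
ft_force: [0.2, 0.2, -4.0]
width: 0.0316
grip_force: 45.0
```

step_arm --pt "0 -0.3 0" --pt "0 -0.6 0" --pt "0.2 -1 0" --pt "0.2 -1 0" --pt "0.2 -1 0" --pt "0.2 -1 0" --pt "0.17 -1 0" --pt "0 -1 0" --pt "0 -1 0" --pt "0 -1 0" --pt "0 -1 0" --pt "0 -0.5 0" --turn '[0, 0, -0.3, -0.3, -0.3, -0.3, -0.34, 0, 0, 0, 0, 0]'

```text
time: 38.5
ee_pos: [0.5556, 0.0126, 0.122]
eef_rot: [0.768, 0.641, -0.001, -0.0]
ft_force: [-0.1, -0.9, -3.4]
width: 0.0318
grip_force: 45.0
```

step_arm --pt "0 -0.3 0" --pt "0 0 -0.5" --pt "0 0 -1" --pt "0 0 -0.5" --pt "0 0 0" --pt "0 0 0" --turn '[0, 0, 0, 0, 0, 0]'

```text
time: 39.1
ee_pos: [0.5567, 0.0102, 0.0734]
eef_rot: [0.766, 0.643, 0.0, -0.0]
ft_force: [1.0, 0.6, -2.1]
width: 0.0321
grip_force: 45.0
```

```bash
cat > bar.py <<'E'
from h import *
from m import rect,big
s=read_state();q=s["eef_rot"];p=s["ee_pos"];print(p,"close deg",np.degrees(2*np.arctan2(q[1],q[0]))-90,s["ft_force"])
V=[]
for n in("scene","side"):
    c=camera(n);W=cloud(c);I=c["image"];x,y,z=W[...,0],W[...,1],W[...,2]
    near=(abs(x-.557)<.06)&(abs(y-.01)<.11)&(I.min(2)>60)
    zt=.038
    m=near&(z>.042); 
    if m.sum()>50:
        m=big(m&(z<min(p[2]+.03,.12)))
        rect(W[m],n+" bar")
    V.append(I)
cv2.imwrite("pics/bar%d.png"%(s["time"]*10),np.hstack([cv2.resize(V[0][170:300,230:370,::-1],(400,400)),cv2.resize(V[1][170:270,200:320,::-1],(400,400))]))
E
python3 bar.py; ls pics
```

```text
[0.55667943 0.01018774 0.07338429] close deg -10.00552217312007 [ 0.99515552  0.64724612 -2.10332647]
scene bar 716 [553.2 -17.6] [77.3 50. ] 81.0 zmed [ 73.3  92.2 101.4]
side bar 468 [561.4  18.1] [119.5  41.1] 82.1 zmed [ 73.4  93.3 101.8]
bar391.png
c0.png
c1.png
c2.png
c3.png
d0.png
s0.png
w0.png
w1.png
```

View pics/bar391.png

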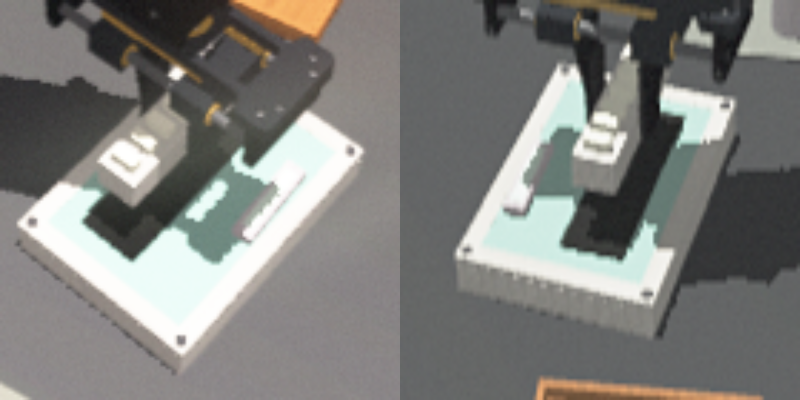

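The bar hangs over the strip, aligned with it, and the scale beside it is clear. I'll lower it, and open only part way at release to spare the scale.

step_arm --pt "0.03 0 -0.5" --pt "0 0 -0.5" --pt "0 0 -0.3" --pt "0 0 0" --pt "0 0 0" --turn '[-0.03, 0, 0, 0, 0]'

```text
time: 39.7
ee_pos: [0.5573, 0.0094, 0.0406]
eef_rot: [0.768, 0.641, -0.0, -0.0]
ft_force: [0.1, -0.3, -3.1]
width: 0.0317
grip_force: 45.0
```

step_arm --pt "0 0 -0.1" --pt "0 0 0" --turn '[0, 0]'

```text
time: 39.9
ee_pos: [0.5575, 0.0093, 0.0384]
eef_rot: [0.768, 0.641, 0.0, 0.0]
ft_force: [-0.5, 0.1, -3.4]
width: 0.0315
grip_force: 45.0
```

step_arm --pt "0 0 -0.08" --pt "0 0 0" --turn '[0, 0]'

```text
time: 40.1
ee_pos: [0.5574, 0.0093, 0.0362]
eef_rot: [0.768, 0.641, -0.0, 0.0]
ft_force: [0.8, 0.4, -3.2]
width: 0.0314
grip_force: 45.0
```

step_arm --pt "0 0 -0.06" --pt "0 0 0" --turn '[0, 0]'

```text
time: 40.3
ee_pos: [0.5576, 0.0093, 0.0352]
eef_rot: [0.768, 0.641, 0.0, 0.0]
ft_force: [-1.7, -0.1, 1.7]
width: 0.0319
grip_force: 45.0
```

Contact at 35 mm, as expected. Releasing.

step_arm --pt "0 0 0" --pt "0 0 0" --pt "0 0 0" --pt "0 0 0" --pt "0 0 0.5" --pt "0 0 1" --pt "0 0 1" --pt "0 0 1" --pt "0 0 1" --pt "0 0 1" --pt "0 0 1" --pt "0 0 1" --turn '[0, 0, 0, 0, 0, 0, 0, 0, 0, 0, 0, 0]' --grip 0.42

```text
time: 41.5
ee_pos: [0.5573, 0.0096, 0.2244]
eef_rot: [0.767, 0.641, 0.0, 0.0]
ft_force: [0.6, -0.4, -0.4]
width: 0.0504
grip_force: 0.0
```

```bash
cat > bar2.py <<'E'
from h import *
from m import rect,big
s=read_state();p=s["ee_pos"];print(p)
for n in("scene","side"):
    c=camera(n);W=cloud(c);I=c["image"];x,y,z=W[...,0],W[...,1],W[...,2]
    near=(abs(x-.557)<.045)&(abs(y-.01)<.09)
    m=big(near&(z>.045)&(z<.07)); rect(W[m],n+" bar")
    m=big(near&(z>.0575)&(z<.07)); rect(W[m],n+" teeth")
    st=big((x>.45)&(x<.7)&(z>.02)&(z<.07)&(y<.13)&(y>-.13)); rect(W[st],n+" stage")
    m=big((x>.6)&(x<.65)&(abs(y)<.09)&(z>.0325)&(z<.042));rect(W[m],n+" scale")
E
python3 bar2.py
```

```text
[0.5573208  0.00955664 0.22444375]
scene bar 929 [558.1   9.4] [132.6  35.1] 79.4 zmed [48.  55.3 63.7]
scene teeth 92 [559.3  17.9] [30.2 18.7] 81.6 zmed [58.6 61.9 64.1]
scene stage 6344 [575.4   6.4] [214.7 153. ] 80.1 zmed [25.3 28.9 58. ]
scene scale 237 [628.6  19.8] [71.5 17.6] 82.5 zmed [33.2 35.5 38.1]
side bar 508 [556.9  10.4] [134.   33.4] 80.2 zmed [47.3 55.9 63.2]
side teeth 201 [558.9  10.5] [119.5  22.8] 79.9 zmed [58.  61.5 63.9]
side stage 3295 [575.1   6.5] [217.1 152.3] 79.9 zmed [25.2 28.9 59.8]
side scale 125 [627.6  21.8] [75.2 18.5] 82.2 zmed [33.3 35.5 37.4]
```

The gauge sits at (557.5, 9.9), yaw about −10°, within 1 mm of the strip centre, and the scale is unmoved. The pieces go back now, V-block first because it needs room in y.

step_arm --pt "0 -0.6 0" --pt "0 -1 0" --pt "-0.2 -1 0" --pt "-0.2 -1 0" --pt "-0.2 -1 0" --pt "-0.2 -1 0" --pt "-0.2 -1 0" --pt "-0.2 -1 0" --pt "-0.2 -1 0" --pt "-0.2 -1 0" --pt "-0.2 -1 0" --pt "-0.04 -1 0" --turn '[1, 1, 1, 1, 1, 1, 1, 1, 1, 1, 1, 1]' --grip 0

```text
time: 42.8
ee_pos: [0.5108, -0.2817, 0.2226]
eef_rot: [0.152, 0.988, -0.0, -0.0]
ft_force: [0.4, 1.0, -0.8]
width: 0.0872
grip_force: 0.0
```

step_arm --pt "0 -1 0" --pt "0 -1 0" --pt "0 -0.4 0" --pt "0 0 0" --pt "0 0 0" --pt "0 0 0" --turn '[1, 1, 1, 0.4, 0, 0]'

```text
time: 43.4
ee_pos: [0.5114, -0.3403, 0.2224]
eef_rot: [-0.048, 0.999, 0.0, -0.0]
ft_force: [0.8, 0.6, -0.6]
width: 0.0868
grip_force: 0.0
```

```bash
cat > mat.py <<'E'
from h import *
from m import rect,big
import warnings;warnings.simplefilter("ignore")
s=read_state();q=s["eef_rot"];print(s["ee_pos"],"close deg",np.degrees(2*np.arctan2(q[1],q[0]))-90,s["joint_positions"][6],s["width"])
for n in("scene","side"):
    c=camera(n);W=cloud(c);x,y,z=W[...,0],W[...,1],W[...,2]
    for k,a,lo,hi in(("V",(.512,-.341),.089,.097),("cyl",(.446,-.22),.094,.104),("lens",(.444,-.28),.098,.11),("ring",(.526,-.235),.016,.026)):
        m=(abs(x-a[0])<.035)&(abs(y-a[1])<.031)&(z>lo)&(z<hi)
        if m.sum()>20: rect(W[m],n+" "+k)
E
python3 mat.py
```

```text
[ 0.51144837 -0.34025547  0.22239846] close deg 95.537159173686 1.9768750176870489 0.0867506173032127
scene V 531 [ 512.7 -339.7] [41.4 42.2] 4.7 zmed [90.9 93.4 95.6]
scene cyl 201 [ 454.1 -214.2] [21.6 39.8] 36.9 zmed [ 95.3  98.6 100.8]
scene lens 143 [ 445.2 -280.2] [31.5 27.4] 19.3 zmed [100.2 103.6 105.8]
scene ring 297 [ 527.8 -233.8] [42.6 41.8] 62.4 zmed [17.6 20.9 23.5]
side V 97 [ 511.1 -339.3] [39.6 52.1] 5.1 zmed [89.9 92.8 94.8]
side cyl 93 [ 444.4 -214.5] [37.5 41.9] 18.8 zmed [ 94.9  98.1 100.1]
side lens 61 [ 442.4 -275.9] [28.9 29.9] 6.0 zmed [ 99.2 102.9 105.1]
side ring 95 [ 524.8 -231.8] [42.6 42.5] 56.5 zmed [16.3 20.3 23.7]
```

step_arm --pt "0 -0.03 -0.6" --pt "0 0 -1" --pt "0 0 -1" --pt "0 0 -1" --pt "0 0 -1" --pt "0 0 -1" --pt "0 0 -0.8" --pt "0 0 -0.66" --pt "0 0 0" --pt "0 0 0" --turn '[0, 0, 0, 0, 0, 0, 0, 0, 0, 0]'

```text
time: 44.5
ee_pos: [0.5116, -0.3413, 0.046]
eef_rot: [-0.049, 0.999, 0.0, 0.0]
ft_force: [0.1, 0.5, 0.8]
width: 0.0871
grip_force: 0.0
```

step_arm --pt "0 0 0" --pt "0 0 0" --pt "0 0 0" --pt "0 0 0" --pt "0 0 0" --pt "0 0 0" --pt "0 0 0.3" --pt "0 0 0.5" --pt "0 0 1" --pt "0 0 1" --pt "0 0 1" --pt "0 0 1" --turn '[0, 0, 0, 0, 0, 0, 0, 0, 0, 0, 0, 0]' --grip 1 --newtons 60

```text
time: 45.7
ee_pos: [0.511, -0.3411, 0.1672]
eef_rot: [-0.049, 0.999, 0.0, -0.0]
ft_force: [1.1, -0.2, -5.6]
width: 0.0398
grip_force: 60.0
```

step_arm --pt "0 0.3 0" --pt "0 0.6 0" --pt "-0.1 1 0" --pt "-0.1 1 0" --pt "-0.1 1 0" --pt "-0.1 1 0" --pt "-0.1 1 0" --pt "-0.1 1 0" --pt "-0.1 1 0" --pt "-0.1 1 0" --pt "-0.1 1 0" --pt "-0.1 1 0" --turn '[0, 0, 0, 0, 0, 0, 0, 0, 0, 0, 0, 0]'

```text
time: 46.9
ee_pos: [0.4845, -0.0666, 0.164]
eef_rot: [-0.049, 0.999, 0.0, -0.001]
ft_force: [0.9, 0.5, -5.4]
width: 0.0394
grip_force: 60.0
```

step_arm --pt "0 1 0" --pt "0 1 0" --pt "0 1 0" --pt "0 1 0" --pt "0 1 0" --pt "0 1 0" --pt "0 1 0" --pt "0 1 0" --pt "0 1 0" --pt "0 1 0" --pt "0 1 0" --pt "0 1 0" --turn '[0, 0, 0, 0, 0, 0, 0, 0, 0, 0, 0, 0]'

```text
time: 48.1
ee_pos: [0.4842, 0.2324, 0.164]
eef_rot: [-0.05, 0.999, -0.0, -0.001]
ft_force: [-0.2, 0.1, -6.4]
width: 0.0397
grip_force: 60.0
```

step_arm --pt "0 1 0" --pt "0 0.6 0" --pt "0 0.25 0" --pt "0 0 -0.5" --pt "0 0 -1" --pt "0 0 -1" --pt "0 0 -0.7" --pt "0 0 -0.5" --pt "0 0 -0.3" --pt "0 0 0" --pt "0 0 0" --turn '[0, 0, 0, 0, 0, 0, 0, 0, 0, 0, 0]'

```text
time: 49.2
ee_pos: [0.4868, 0.2777, 0.0665]
eef_rot: [-0.049, 0.999, 0.0, 0.0]
ft_force: [-0.5, 1.3, -5.3]
width: 0.0398
grip_force: 60.0
```

step_arm --pt "-0.02 0 -0.2" --pt "0 0 -0.15" --pt "0 0 0" --turn '[0, 0, 0]'

```text
time: 49.5
ee_pos: [0.4858, 0.2771, 0.0567]
eef_rot: [-0.049, 0.999, -0.0, -0.0]
ft_force: [0.3, 0.5, -6.0]
width: 0.0398
grip_force: 60.0
```

step_arm --pt "0 0 -0.08" --pt "0 0 0" --turn '[0, 0]'

```text
time: 49.7
ee_pos: [0.4859, 0.2773, 0.055]
eef_rot: [-0.049, 0.999, 0.0, -0.0]
ft_force: [0.1, 0.0, -6.9]
width: 0.0396
grip_force: 60.0
```

step_arm --pt "0 0 -0.08" --pt "0 0 0" --turn '[0, 0]'

```text
time: 49.9
ee_pos: [0.4862, 0.2775, 0.0545]
eef_rot: [-0.049, 0.999, -0.0, 0.0]
ft_force: [-5.2, -4.1, 9.8]
width: 0.0396
grip_force: 60.0
```

step_arm --pt "0 0 0" --pt "0 0 0" --pt "0 0 0" --pt "0 0 0" --pt "0 0 0" --pt "0 0 0.6" --pt "0 0 1" --pt "0 0 1" --pt "0 0 1" --pt "0 0 1" --pt "0 0 1" --pt "0 0 1" --turn '[0, 0, 0, 0, 0, 0, 0, 0, 0, 0, 0, 0]' --grip 0

```text
time: 51.1
ee_pos: [0.4857, 0.2776, 0.2203]
eef_rot: [-0.049, 0.999, 0.0, 0.0]
ft_force: [0.9, -1.1, 0.2]
width: 0.0871
grip_force: 0.0
```

step_arm --pt "0 -0.6 0" --pt "0 -1 0" --pt "-0.2 -1 0" --pt "-0.2 -1 0" --pt "-0.2 -1 0" --pt "-0.2 -1 0" --pt "-0.2 -1 0" --pt "-0.2 -1 0" --pt "-0.2 -1 0" --pt "-0.2 -1 0" --pt "0 -1 0" --pt "0 -1 0" --turn '[0, -0.7, -1, -1, -1, -1, -1, -1, -1, -1, -1, -1]'

```text
time: 52.3
ee_pos: [0.4458, -0.0132, 0.2192]
eef_rot: [0.561, 0.828, 0.0, 0.001]
ft_force: [0.1, 0.8, 0.1]
width: 0.0871
grip_force: 0.0
```

step_arm --pt "0 -1 0" --pt "0 -1 0" --pt "0 -1 0" --pt "0 -1 0" --pt "0 -1 0" --pt "0 -1 0" --pt "0 -1 0" --pt "0 -0.9 0" --pt "0 -0.4 0" --pt "0 0 0" --pt "0 0 0" --turn '[-1, -1, -1, 0, 0, 0, 0, 0, 0, 0, 0]'

```text
time: 53.4
ee_pos: [0.4462, -0.2189, 0.2184]
eef_rot: [0.698, 0.716, 0.0, -0.0]
ft_force: [-0.3, 0.7, 0.5]
width: 0.0871
grip_force: 0.0
```

```bash
python3 mat.py; python3 - <<'E'
from h import *
from m import rect
for n in("scene","side"):
    c=camera(n);W=cloud(c);x,y,z=W[...,0],W[...,1],W[...,2]
    m=(x>.44)&(x<.53)&(y>.24)&(y<.32)&(z>.092)&(z<.1);rect(W[m],n+" V tray")
E
```

```text
[ 0.44624798 -0.21888178  0.21841444] close deg 1.4794037932706345 0.34616787735795723 0.0870843312123054
scene cyl 351 [ 447.5 -219. ] [38.  39.7] 36.7 zmed [ 95.5  98.3 100.5]
scene lens 247 [ 445.1 -279.3] [31. 31.] 38.7 zmed [ 99.5 103.7 106.5]
scene ring 305 [ 527.8 -234.5] [42.6 41.9] 45.7 zmed [17.2 20.9 23.8]
side cyl 94 [ 445.5 -215.4] [36.2 40.8] 4.0 zmed [ 95.2  98.3 100.5]
side lens 62 [ 442.4 -275.9] [28.9 33.5] 4.6 zmed [ 98.5 102.9 106.1]
side ring 93 [ 524.5 -234.1] [41.1 42.1] 4.2 zmed [16.3 20.1 23.2]
scene V tray 221 [487.9 277.8] [40.3 46.1] 4.6 zmed [93.2 96.4 99.3]
side V tray 315 [487.3 278.2] [39.3 42.7] 6.7 zmed [93.1 96.2 97.9]
```

The V-block is back within 2 mm of its start. Cylinder next.

step_arm --pt "-0.04 -0.04 -0.6" --pt "0 0 -1" --pt "0 0 -1" --pt "0 0 -1" --pt "0 0 -1" --pt "0 0 -0.9" --pt "0 0 -0.6" --pt "0 0 -0.32" --pt "0 0 0" --pt "0 0 0" --turn '[0, 0, 0, 0, 0, 0, 0, 0, 0, 0]'

```text
time: 54.6
ee_pos: [0.4455, -0.2213, 0.0584]
eef_rot: [0.698, 0.716, 0.0, 0.0]
ft_force: [0.4, -0.4, 0.7]
width: 0.0868
grip_force: 0.0
```

step_arm --pt "0 0 0" --pt "0 0 0" --pt "0 0 0" --pt "0 0 0" --pt "0 0 0" --pt "0 0 0" --pt "0 0 0.3" --pt "0 0 0.5" --pt "0 0 1" --pt "0 0 1" --pt "0 0 1" --pt "0 0 1" --turn '[0, 0, 0, 0, 0, 0, 0, 0, 0, 0, 0, 0]' --grip 1 --newtons 60

```text
time: 55.8
ee_pos: [0.4446, -0.2208, 0.1792]
eef_rot: [0.698, 0.716, -0.0, -0.0]
ft_force: [-0.8, -0.1, -5.1]
width: 0.038
grip_force: 60.0
```

step_arm --pt "0 0.3 0.5" --pt "0 0.6 0.5" --pt "0.2 1 0" --pt "0.2 1 0" --pt "0.2 1 0" --pt "0.2 1 0" --pt "0.2 1 0" --pt "0.2 1 0" --pt "0.2 1 0" --pt "0.2 1 0" --pt "0 1 0" --pt "0 1 0" --turn '[0, 0, 0, 0, 0, 0, 0, 0, 0, 0, 0, 0]'

```text
time: 57.0
ee_pos: [0.4837, 0.0537, 0.2021]
eef_rot: [0.698, 0.716, -0.0, -0.001]
ft_force: [0.6, -0.1, -5.5]
width: 0.0378
grip_force: 60.0
```

step_arm --pt "0 1 0" --pt "0 1 0" --pt "0 1 0" --pt "0 1 0" --pt "0 1 0" --pt "0 1 0" --pt "0 1 0" --pt "0 1 0" --pt "0 1 0" --pt "0 1 0" --pt "0 0.7 0" --pt "0 0.4 0" --turn '[0, 0, 0, 0, 0, 0, 0, 0, 0, 0, 0, 0]'

```text
time: 58.2
ee_pos: [0.4829, 0.3311, 0.2022]
eef_rot: [0.697, 0.717, -0.0, -0.001]
ft_force: [-0.4, 0.3, -4.5]
width: 0.038
grip_force: 60.0
```

step_arm --pt "0 0.15 0" --pt "0 0 -0.5" --pt "0 0 -1" --pt "0 0 -1" --pt "0 0 -1" --pt "0 0 -0.6" --pt "0 0 -0.4" --pt "0 0 0" --pt "0 0 0" --turn '[0, 0, 0, 0, 0, 0, 0, 0, 0]'

```text
time: 59.1
ee_pos: [0.4853, 0.3328, 0.0908]
eef_rot: [0.698, 0.716, 0.0, 0.0]
ft_force: [-0.0, 0.9, -4.5]
width: 0.0381
grip_force: 60.0
```

step_arm --pt "0 0 -0.5" --pt "0 0 -0.3" --pt "0 0 0" --pt "0 0 0" --turn '[0, 0, 0, 0]'

```text
time: 59.5
ee_pos: [0.4848, 0.3326, 0.0699]
eef_rot: [0.698, 0.716, -0.0, -0.0]
ft_force: [-0.0, 0.4, -5.2]
width: 0.0381
grip_force: 60.0
```

step_arm --pt "0 0 -0.08" --pt "0 0 0" --turn '[0, 0]'

```text
time: 59.7
ee_pos: [0.485, 0.3326, 0.0681]
eef_rot: [0.698, 0.716, 0.0, 0.0]
ft_force: [-0.2, -0.9, -5.9]
width: 0.0378
grip_force: 60.0
```

step_arm --pt "0 0 -0.08" --pt "0 0 0" --turn '[0, 0]'

```text
time: 59.9
ee_pos: [0.4853, 0.3331, 0.0676]
eef_rot: [0.698, 0.716, 0.001, 0.0]
ft_force: [-3.3, -3.8, 9.5]
width: 0.038
grip_force: 59.9
```

step_arm --pt "0 0 0" --pt "0 0 0" --pt "0 0 0" --pt "0 0 0" --pt "0 0 0" --pt "0 0 0.6" --pt "0 0 1" --pt "0 0 1" --pt "0 0 1" --pt "0 0 1" --pt "0 0 1" --pt "0 0 1" --turn '[0, 0, 0, 0, 0, 0, 0, 0, 0, 0, 0, 0]' --grip 0

```text
time: 61.1
ee_pos: [0.4847, 0.3327, 0.2333]
eef_rot: [0.698, 0.716, 0.0, 0.0]
ft_force: [1.0, 0.5, -0.4]
width: 0.0868
grip_force: 0.0
```

step_arm --pt "0 -0.6 0" --pt "0 -1 0" --pt "-0.2 -1 0" --pt "-0.2 -1 0" --pt "-0.2 -1 0" --pt "-0.2 -1 0" --pt "-0.2 -1 0" --pt "-0.2 -1 0" --pt "-0.2 -1 0" --pt "-0.2 -1 0" --pt "0 -1 0" --pt "0 -1 0" --turn '[0, 0, 0, 0, 0, 0, 0, 0, 0, 0, 0, 0]'

```text
time: 62.3
ee_pos: [0.4448, 0.042, 0.2322]
eef_rot: [0.698, 0.716, 0.0, 0.001]
ft_force: [-0.2, 0.2, -0.1]
width: 0.0874
grip_force: 0.0
```

step_arm --pt "0 -1 0" --pt "0 -1 0" --pt "0 -1 0" --pt "0 -1 0" --pt "0 -1 0" --pt "0 -1 0" --pt "0 -1 0" --pt "0 -1 0" --pt "0 -1 0" --pt "0 -1 0" --pt "0 -1 0" --pt "0 -1 0" --turn '[0, 0, 0, 0, 0, 0, 0, 0, 0, 0, 0, 0]'

```text
time: 63.5
ee_pos: [0.4452, -0.258, 0.2323]
eef_rot: [0.698, 0.716, 0.0, 0.001]
ft_force: [1.2, 1.2, 0.4]
width: 0.0867
grip_force: 0.0
```

step_arm --pt "0 -0.7 0" --pt "0 -0.3 0" --pt "0 0 -1" --pt "0 0 -1" --pt "0 0 0" --pt "0 0 0" --turn '[0, 0, 0, 0, 0, 0]'

```text
time: 64.1
ee_pos: [0.4453, -0.2817, 0.1819]
eef_rot: [0.698, 0.716, 0.0, -0.0]
ft_force: [0.3, 0.0, 0.5]
width: 0.0871
grip_force: 0.0
```

step_arm --pt "-0.03 0 -0.6" --pt "0 0 -1" --pt "0 0 -1" --pt "0 0 -1" --pt "0 0 -0.8" --pt "0 0 -0.4" --pt "0 0 0" --pt "0 0 0" --turn '[0, 0, 0, 0, 0, 0, 0, 0]'

```text
time: 64.9
ee_pos: [0.4451, -0.2828, 0.0625]
eef_rot: [0.698, 0.716, 0.0, 0.001]
ft_force: [-0.7, 0.4, 0.1]
width: 0.0869
grip_force: 0.0
```

step_arm --pt "0 0 0" --pt "0 0 0" --pt "0 0 0" --pt "0 0 0" --pt "0 0 0" --pt "0 0 0" --pt "0 0 0.3" --pt "0 0 0.5" --pt "0 0 1" --pt "0 0 1" --pt "0 0 1" --pt "0 0 1" --turn '[0, 0, 0, 0, 0, 0, 0, 0, 0, 0, 0, 0]' --grip 1 --newtons 50

```text
time: 66.1
ee_pos: [0.4439, -0.2821, 0.1827]
eef_rot: [0.698, 0.716, 0.0, -0.0]
ft_force: [0.2, -0.9, -4.1]
width: 0.0304
grip_force: 50.0
```

step_arm --pt "0 0.3 0" --pt "0 0.6 0" --pt "0.2 1 0" --pt "0.2 1 0" --pt "0.2 1 0" --pt "0.2 1 0" --pt "0.2 1 0" --pt "0.2 1 0" --pt "0.2 1 0" --pt "0.2 1 0" --pt "0.1 1 0" --pt "0 1 0" --turn '[0, 0, 0, 0, 0, 0, 0, 0, 0, 0, 0, 0]'

```text
time: 67.3
ee_pos: [0.4853, -0.0076, 0.1796]
eef_rot: [0.698, 0.716, -0.001, -0.001]
ft_force: [0.3, 0.2, -4.5]
width: 0.0303
grip_force: 50.0
```

step_arm --pt "0 1 0" --pt "0 1 0" --pt "0 1 0" --pt "0 1 0" --pt "0 1 0" --pt "0 1 0" --pt "0 1 0" --pt "0 1 0" --pt "0 0.7 0" --pt "0 0.4 0" --pt "0 0.2 0" --pt "0 0 0" --turn '[0, 0, 0, 0, 0, 0, 0, 0, 0, 0, 0, 0]'

```text
time: 68.5
ee_pos: [0.486, 0.2228, 0.1805]
eef_rot: [0.698, 0.716, -0.0, -0.0]
ft_force: [1.1, 0.6, -3.5]
width: 0.0304
grip_force: 50.0
```

step_arm --pt "0 0 -0.5" --pt "0 0 -1" --pt "0 0 -1" --pt "0 0 -0.8" --pt "0 0 -0.5" --pt "0 0 -0.3" --pt "0 0 0" --pt "0 0 0" --turn '[0, 0, 0, 0, 0, 0, 0, 0]'

```text
time: 69.3
ee_pos: [0.4885, 0.2234, 0.0818]
eef_rot: [0.699, 0.716, 0.002, 0.001]
ft_force: [-8.5, -3.7, 29.0]
width: 0.0305
grip_force: 49.8
```

step_arm --pt "-0.08 0 0.15" --pt "0 0 0" --turn '[0, 0]'

```text
time: 69.5
ee_pos: [0.4849, 0.2222, 0.0826]
eef_rot: [0.699, 0.716, 0.0, 0.0]
ft_force: [-0.4, -0.6, -3.7]
width: 0.0301
grip_force: 49.5
```

```bash
python3 - <<'E'
from h import *
V=[]
for n in("scene","side"):
    c=camera(n);W=cloud(c);I=c["image"].astype(int);x,y,z=W[...,0],W[...,1],W[...,2];V.append(c["image"])
    g=(abs(x-.487)<.04)&(abs(y-.222)<.04)&(I[...,1]>I[...,0]+40)&(I[...,1]>I[...,2]+30)
    print(n,"green",g.sum(),W[g].mean(0)*1000 if g.any() else 0)
    for lo,hi in((.012,.025),(.025,.04),(.055,.07)):
        m=(np.hypot(x-.487,y-.222)<.032)&(z>lo)&(z<hi)&(I.max(2)<110)
        if m.sum()>5:
            q=W[m]*1000;print(lo,m.sum(),"x",np.percentile(q[:,0],[3,97]).round(1),"y",np.percentile(q[:,1],[3,97]).round(1))
print(read_state()["ee_pos"],read_state()["ft_force"])
cv2.imwrite("pics/c4.png",np.hstack([cv2.resize(V[0][70:190,260:400,::-1],(400,400)),cv2.resize(V[1][220:360,210:350,::-1],(400,400))]))
E
```

```text
scene green 56 [485.5664026  224.58085905 108.73863914]
0.012 57 x [465.9 502.6] y [199.3 221.8]
0.025 70 x [470.3 502.9] y [201.1 219.1]
0.055 67 x [473.  499.3] y [206.1 224.7]
side green 69 [484.99423708 222.77836049 107.77697152]
0.012 19 x [461.  469.3] y [218.9 238.7]
0.025 23 x [461.4 470.2] y [220.8 239.6]
0.055 19 x [467.4 483.4] y [220.6 233.4]
[0.48482882 0.22205896 0.08216209] [-1.34208844  0.13702176  0.26044923]
```

View pics/c4.png

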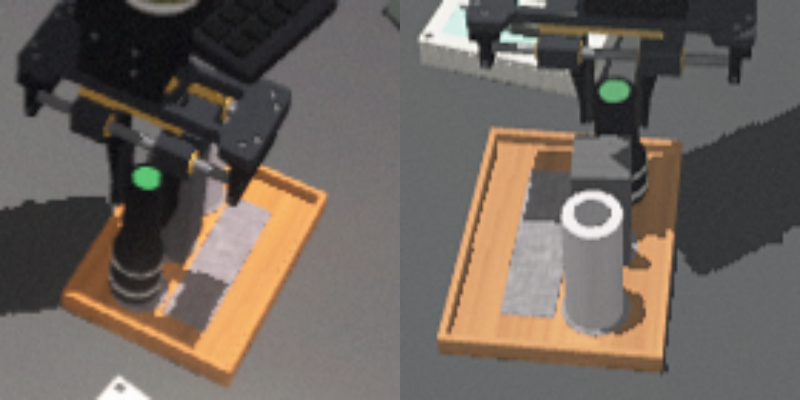

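The lens is upright over its mark with its top at about 108 mm, roughly 1 mm off the floor, so I'll lower it a touch and release.

step_arm --pt "0.04 0 -0.06" --pt "0 0 0" --turn '[0, 0]'

```text
time: 69.8
ee_pos: [0.4855, 0.223, 0.0821]
eef_rot: [0.698, 0.716, -0.0, 0.0]
ft_force: [-8.6, -3.0, 19.2]
width: 0.0306
grip_force: 49.9
```

step_arm --pt "0 0 0" --pt "0 0 0" --pt "0 0 0" --pt "0 0 0" --pt "0 0 0" --pt "0 0 0.6" --pt "0 0 1" --pt "0 0 1" --pt "0 0 1" --pt "0 0 1" --pt "0 0 1" --pt "0 0 1" --turn '[0, 0, 0, 0, 0, 0, 0, 0, 0, 0, 0, 0]' --grip 0

```text
time: 71.0
ee_pos: [0.4855, 0.2228, 0.248]
eef_rot: [0.698, 0.716, 0.0, 0.0]
ft_force: [0.1, -0.2, -0.6]
width: 0.0871
grip_force: 0.0
```

step_arm --pt "0 -1 0" --pt "0 -1 0" --pt "0 -1 0" --pt "0 -1 0" --pt "0 -1 0" --pt "0 -1 0" --pt "0 -1 0" --pt "0 -1 0" --pt "0 0 0" --pt "0 0 0" --turn '[0, 0, 0, 0, 0, 0, 0, 0, 0, 0]'

```text
time: 72.0
ee_pos: [0.4858, 0.0227, 0.2467]
eef_rot: [0.699, 0.716, 0.0, 0.0]
ft_force: [0.3, 0.9, 0.8]
width: 0.087
grip_force: 0.0
```

```bash
python3 mat.py | grep -v "V\|lens\|cyl"; python3 bar2.py; python3 - <<'E'
from h import *
from m import rect
f=np.load("first.npz");V=[]
for n,k in(("scene","A"),("side","B")):
    c=camera(n);V.append(c["image"])
    for t,W in(("start",f[k]),("now",cloud(c))):
        x,y,z=W[...,0],W[...,1],W[...,2]
        for o,yc,lo,hi in(("V",.278,.0925,.0995),("cyl",.334,.097,.105),("lens",.223,.102,.111)):
            m=(abs(x-.486)<.035)&(abs(y-yc)<.027)&(z>lo)&(z<hi);rect(W[m],f"{n} {t} {o}")
cv2.imwrite("pics/c5.png",np.hstack([cv2.resize(V[0][60:300,220:400,::-1],(400,533)),cv2.resize(V[1][170:370,190:340,::-1],(400,533))]))
E
```

```text
[0.48576983 0.02274413 0.24668245] close deg 1.3748487220654084 -0.14575243609299748 0.08696114800516141
scene ring 306 [ 528.  -234.4] [43.2 41.5] 63.2 zmed [17.3 20.8 23.5]
side ring 93 [ 525.9 -232.7] [43.3 42.9] 36.3 zmed [16.8 20.3 23.3]
[0.48571911 0.02381413 0.24642337]
scene bar 937 [557.7   8.8] [133.2  33.6] 79.7 zmed [48.1 55.4 63.6]
scene teeth 50 [551.6 -26.5] [19.9 12.3] 2.5 zmed [57.8 62.1 65. ]
scene stage 6345 [575.4   6.8] [214.  153.6] 79.7 zmed [25.3 28.9 58. ]
scene scale 239 [627.6  20.8] [72.1 20.2] 81.8 zmed [33.2 35.6 38.7]
side bar 496 [556.6  11.4] [131.   32.7] 79.5 zmed [47.5 55.8 63.2]
side teeth 201 [558.2   9.8] [119.6  23.6] 81.0 zmed [58.  61.4 64. ]
side stage 3294 [575.2   6.8] [216.1 152.3] 80.0 zmed [25.2 28.8 59.4]
side scale 124 [627.9  20.1] [72.1 16.7] 83.7 zmed [33.3 35.5 37.5]
scene start V 211 [486.  278.2] [40.9 46.4] 5.7 zmed [93.8 96.5 98.8]
scene start cyl 164 [483.2 335.1] [37.6 42.6] 25.9 zmed [ 98.8 101.9 104.2]
scene start lens 129 [487.5 221.5] [30.8 33. ] 52.5 zmed [102.9 106.9 109.7]
scene now V 196 [488.7 277.3] [38.2 46. ] 2.8 zmed [94.1 96.3 98.9]
scene now cyl 162 [486.2 334.4] [37.5 42.6] 26.1 zmed [ 97.7 101.7 104.4]
scene now lens 101 [487.1 220.5] [36.6 22.3] 84.4 zmed [103.  106.7 109.6]
side start V 310 [485.9 277.8] [39.6 44.9] 4.8 zmed [93.7 96.2 98.1]
side start cyl 288 [484.8 334.3] [38.5 38.3] 79.9 zmed [ 98.7 102.  104.3]
side start lens 154 [486.7 222.8] [32.9 30.8] 84.2 zmed [103.  106.2 108.5]
side now V 304 [487.2 278.6] [39.2 44.7] 6.7 zmed [93.9 96.2 98.2]
side now cyl 286 [485.8 335.2] [38.7 38.6] 7.0 zmed [ 98.7 102.1 104. ]
side now lens 152 [482.2 222.7] [30.5 31.4] 32.9 zmed [102.8 106.5 108.4]
```

View pics/c5.png

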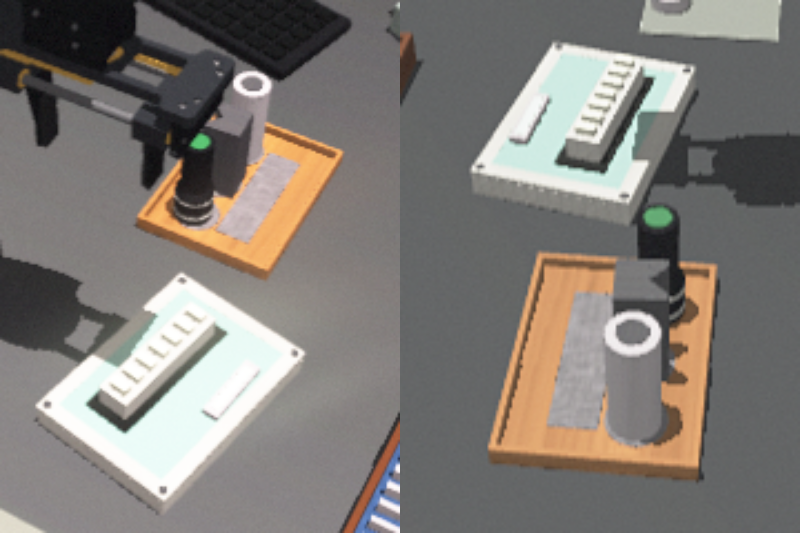

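Final check: all pieces stand upright on their marks within about 5 mm of their starts. The gauge is centred on the strip, and the ring and scale are unmoved, with the arm clear of everything. Handing in.

```bash
python3 -c "
from bench import *
print(close_job())"
```

```text
the job is handed in; nothing more can be done
None
```

The job is handed in (no verdict came back): by my last camera check the step gauge lies teeth up, centred on and in line with the strip, the cylinder, V-block and lens stand upright within about 5 mm of their starts, and the ring and scale have not moved.

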